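Make up a flask kit and a plating kit

ROBOT

A 6-joint arm with a two-finger parallel gripper is mounted at the origin on a cart in front of the work surface, level with it; the furniture and walls round the work are solid. World frame = base frame: x ahead of the robot, y to its left, z up, the work surface at z = 0. Lengths are in mm, angles in rad, forces in N, time in s.
With the tool pointing down it reaches from about 375 to 750 mm from the base axis. Payload 9 kg.
Tool frame: the origin (TCP) lies between the finger pads; the fingertips stand 17 mm ahead of it and the grasp point (between the pads) lies 2 mm behind it (robot.tips_ahead is the distance from the TCP to the fingertips, in mm); z points along the fingers, y is the line along which they close (so a half turn about z gives the same grasp; the last joint's range is limited). The gripper opens to 85 mm and grips with 20 to 120 N. Pads are 22 mm wide; open, the fingers measure 114 mm over their backs; the gripper's body (76 mm by 85 mm) begins 54 mm behind the grasp point. The pads swing forward as they close: fully open they stand 13 mm farther back than shut.
Start: joints at [-0.218, 0.104, 0.097, 1.564, 0, 1.353], TCP at [600.029, 0.003, 248.331] pointing down, gripper open.
Joint ranges: [-2.99, 2.99], [-0.84, 1.86], [-1.1, 1.16], [-1.84, 2.11], [-1.51, 1.56], [-3.14, 3.14]. Speed limits (rad/s): [2.22, 2.22, 2.57, 3.14, 3.14, 3.14].

INTERFACE

Orientations are given as a unit quaternion [w, x, y, z].
In Python, from bench import robot gives the robot as it stands. The module is installed in compiled form; this text tells all that it offers.
- The arm moves only by the shell command python3 -m handwheel FILE [FORCE], which reads ROWS from the file FILE. ROWS is a JSON list of rows, 1 to 8 of them, each an object with the fields wx, wy, wz (a rotation vector in rad), dx, dy, dz (the shift in mm), aperture (the finger opening in mm); a field left out counts as zero (the opening has to be given); each row shifts and turns the commanded pose from where the row before left it, along the tool's axes as they then stand; what a row does not reach is not made up. A row lasts 1/12 s, in which the tool goes at most 41.7 mm and 0.125 rad, less where a joint would pass 70% of its speed; a pose out of reach is approached as far as the arm can. The fingers move at their own pace and stop on an object; FORCE is the grip in N (left out, the last holds). Time passes only in rows, so rows that do not move let the fingers close. It prints the time, the measured TCP pose, the force, the opening and the grip force at its end. Input that does not fit is refused with a message, and nothing moves.
- robot.state(): the state, without advancing time (a new reading comes with each control period).
- robot.snapshot(name): name is "scene" or "side" or "wrist"; returns the picture (400x640x3 uint8, blue, green, red); there is no depth.
- robot.camera_params(name): a dict with "fx", "fy", "cx", "cy" (pixels), "dist_coeffs" ([k1, k2, p1, p2, k3] as OpenCV has them; the pictures are not rectified), "camera_from_world" (4x4, takes a point from world to camera coordinates). Camera axes: x right, y down, z forward; pixel columns grow to the right and rows downward; lengths in mm; the calibration is good to about 2 mm. A picture is of the moment at which its call begins: read the wrist's pose just before it. camera_params takes no time and is no camera call; for the wrist camera it gives the pose at the moment of the call.
- robot.hand_in(): hands the job in; it is judged then, once.
The state is a dict: "clock": time; "joint_positions": joint angles; "joint_velocities": joint speeds; "joint_torque": joint torques, N m; "position": TCP position; "orientation": TCP orientation; "force": force on the tool from outside, world axes, zero at the start; "torque": the same for the moment, N m; "gripper_width": finger opening in mm; "grip_force": force on a finger pad.
Only numpy, scipy, OpenCV 4.12 (cv2) and the standard library are available. Lean on these libraries where they do the work, as an engineer would, in place of code of your own. Each camera call takes 0.05 s, during which the arm holds its last target. There are 200 camera calls.

TASK

Make up two kits from the stock standing in a row behind the two trays. On the blue tray put the cork ring on the large white disc, the round-bottomed amber flask seated upright in that ring, and the brown vial upright on the small white disc; on the yellow tray put the petri dish flat on the black disc and the green carton upright on the black rectangle, turned to match it. Leave the wash bottle at the left and the glass beaker at the right standing where they are.

Things in the scene. Friction and masses are not known exactly. Their poses are not given: they have to be found in the camera images.
- blue_tray: Blue shallow tray fixed to the worktop, 130 (x) x 220 (y) x 12 mm, walls 4 mm, inner floor 4 mm above its origin. Origin: centre of the underside; z up, long side along y. Painted white on its floor: a large disc, 60 mm across, centred at (x 0, y +50 mm) of the tray's frame, for the cork ring; a small disc, 27 mm across, at (0, -55 mm), for the vial.
- yellow_tray: Yellow shallow tray of the same make and size, fixed, inner floor 4 mm above its origin (centre of the underside; long side along y). Painted black on its floor: a disc, 59 mm across, centred at (x 0, y +50 mm) of the tray's frame, for the petri dish; a rectangle 36 (x) x 70 (y) mm centred at (0, -50 mm), for the carton.
- stock_stand: White plastic ring fixed to the worktop, 72 mm outside diameter, 25 mm high, bore 40 mm; the flask stands in it at the start. Origin: centre of the underside.
- cork_ring: Loose cork ring, 60 mm outside diameter, 25 mm high, open bore of 40 mm, lies flat; lift it by its outside. Origin: centre of the underside; z is its axis.
- flask: Amber glass flask: ball-shaped bottom 52 mm across, neck 19 mm across from 49 to 82 mm above its lowest point, then a 23 mm collar to 85 mm and a fixed red stopper, 22 mm across, to 103 mm. 90 g, bottom-heavy; take it by neck or stopper. Origin: lowest point; z up the neck. It cannot stand alone; seated in a ring of 40 mm bore, its origin is 16 mm above the ring's underside.
- vial: Brown-pink glass vial with a black cap and a label, 27 mm in diameter up to about 43 mm, cap 19 mm in diameter, 59 mm high in all, stands upright. Origin: centre of the underside.
- dish: Closed round petri dish, clear with a whitish filling, about 55 to 59 mm in diameter, 15 mm high, lies flat in the stock row (other dishes far to the right are not meant). Origin: centre of the underside.
- carton: Small green carton in the stock row (not the one in the basket behind), 36 (x) x 70 (y) x 50 (z) mm, closed, stands on its base. Origin: centre of the underside; the long side is along y. Either way round is right.
- washer: Bystander: white wash bottle with a blue bent spout, 63 x 108 x 204 mm, loose, at the far left. Origin: centre of the underside. Must stay where it is.
- beaker: Bystander: small glass beaker with a whitish filling, 55 x 60 x 70 mm, loose, at the far right. Origin: centre of the underside. Must stay where it is.
Things that resemble listed ones, but are neither listed nor needed, are in the scene too. What is meant by the cork_ring is not pink, and is the larger of those in its own colour.

How it is judged:
By the outcome, as a careful person would: the job done as asked, in the order asked, and still so for the second after the job is handed in, with the robot touching nothing.
It also fails if it takes over 136 s, if anything falls off the work surface, if the arm or the gripper's body presses on something with over 40 N, if the wrist force passes 120 N, or if a joint passes its speed limit or range.

## Working session

There is one attempt and no reset: what is moved stays moved. The work goes in short steps, Python scripts to look and compute and a shell command to move; the robot and the scene stay as the last step left them, time stands still between calls to the robot, and variables do not carry over. Pictures are saved under pics/ and viewed, at most 14 in all, crops included, and the job is handed in when it is done.

```bash
mkdir -p pics; python3 - <<'E'
from bench import robot
import cv2
for n in("scene","side","wrist"):
    im=robot.snapshot(n); cv2.imwrite(f"pics/{n}0.png",im)
    p=robot.camera_params(n); print(n,p)
print(robot.state())
E
```

```text
scene {'fx': 478.28944315981846, 'fy': 478.28944315981846, 'cx': 334.7551271708322, 'cy': 200.44838550548977, 'dist_coeffs': array([-0.0572554,  0.       ,  0.       ,  0.       ,  0.       ]), 'camera_from_world': array([[ 8.97002292e-01, -4.41869888e-01,  1.17426882e-02,
        -4.49735994e+02],
       [-3.37366982e-01, -7.01541335e-01, -6.27712733e-01,
         1.98456023e+02],
       [ 2.85605336e-01,  5.59098165e-01, -7.78356496e-01,
         1.43627133e+03],
       [ 0.00000000e+00,  0.00000000e+00,  0.00000000e+00,
         1.00000000e+00]])}
side {'fx': 396.2497154767139, 'fy': 396.2497154767139, 'cx': 319.6889285779457, 'cy': 201.32274537496784, 'dist_coeffs': array([-0.04707118,  0.        ,  0.        ,  0.        ,  0.        ]), 'camera_from_world': array([[-8.62816519e-01, -5.05120073e-01, -2.00341243e-02,
         4.44664182e+02],
       [-1.54490950e-01,  3.01212794e-01, -9.40958766e-01,
         1.16142118e+02],
       [ 4.81331695e-01, -8.08779676e-01, -3.37927854e-01,
         1.05605444e+03],
       [ 0.00000000e+00,  0.00000000e+00,  0.00000000e+00,
         1.0
[... 601 characters left out ...]
ons': array([-2.17716215e-01,  1.04556147e-01,  9.66903881e-02,  1.56387379e+00,
        1.03084241e-05,  1.35310217e+00]), 'joint_velocities': array([-0.00093555, -0.00236157,  0.0025963 ,  0.00126345,  0.00015782,
       -0.00067035]), 'joint_torque': array([ 3.56894714e-03, -5.57353413e+01,  5.04006886e+01,  1.24952567e-02,
       -2.60494489e-04,  1.42527287e-05]), 'position': array([5.99790687e+02, 4.91333395e-02, 2.47727820e+02]), 'orientation': array([-4.00407340e-04,  7.07114504e-01,  7.07098901e-01, -2.49234085e-04]), 'force': array([-0.67538564,  0.07204242,  0.09429334]), 'torque': array([-0.02857753,  0.00456066, -0.01573991]), 'grip_force': 0.0, 'gripper_width': 85.483574894944}
```

View pics/scene0.png

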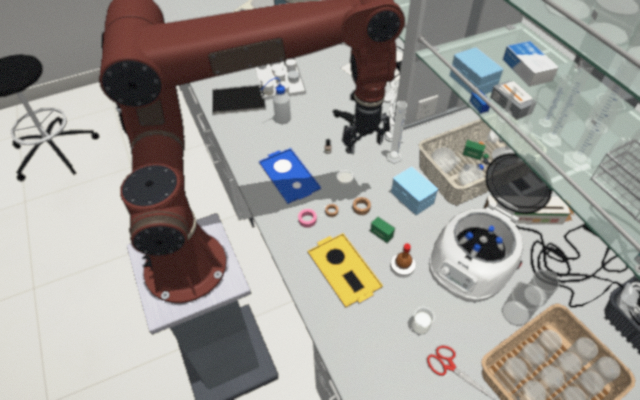

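View pics/side0.png

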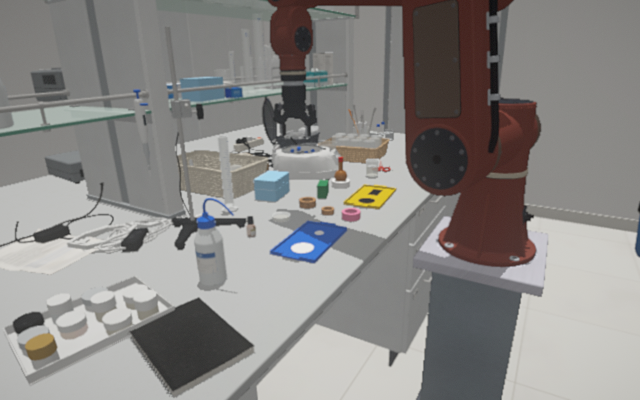

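View pics/wrist0.png

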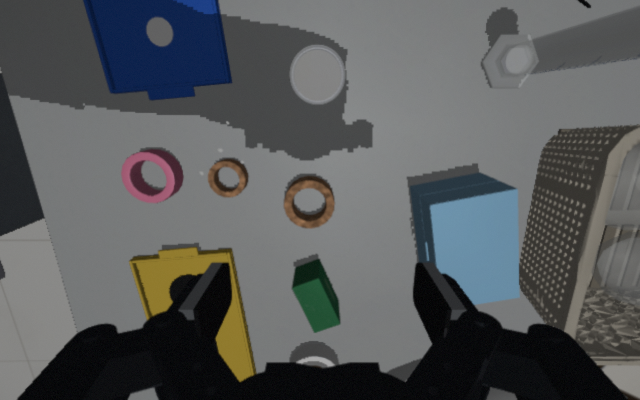

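The wrist view shows the dish (318,75), large cork ring (309,203) with the small decoy (228,178) and pink ring (152,177), carton (316,295) and blue disc (160,32). The scene view shows the vial (328,146), flask (404,255), wash bottle (281,105) and beaker (422,320). The side view confirms this order.

```bash
cat > h.py <<'E'
from bench import robot
import cv2, numpy as np
def ray(p,u,v):
    K=np.array([[p["fx"],0,p["cx"]],[0,p["fy"],p["cy"]],[0,0,1]])
    q=cv2.undistortPoints(np.array([[[u,v]]],float),K,p["dist_coeffs"])[0,0]
    M=p["camera_from_world"];R=M[:3,:3]
    d=R.T@np.array([q[0],q[1],1]);return -R.T@M[:3,3],d/np.linalg.norm(d)
def plane(p,u,v,z):
    o,d=ray(p,u,v);return (o+d*(z-o[2])/d[2]).round(1)
def tri(*obs):
    A=np.zeros((3,3));b=np.zeros(3)
    for p,u,v in obs:
        o,d=ray(p,u,v);P=np.eye(3)-np.outer(d,d);A+=P;b+=P@o
    x=np.linalg.solve(A,b)
    return x.round(1),[round(float(np.linalg.norm((np.eye(3)-np.outer(d,d))@(x-o))),1) for o,d in (ray(*q) for q in obs)]
def shot(n,f):
    import pickle
    p=robot.camera_params(n);im=robot.snapshot(n);cv2.imwrite(f"pics/{f}.png",im);pickle.dump(p,open(f"pics/{f}.pkl","wb"));return im,p
def load(f):
    import pickle
    return pickle.load(open(f"pics/{f}.pkl","rb"))
E
python3 - <<'E'
from h import *
import pickle
for n in("scene","side","wrist"): pickle.dump(robot.camera_params(n),open(f"pics/{n}0.pkl","wb"))
S,D,W=load("scene0"),load("side0"),load("wrist0")
for nm,s,d,w in [("ring",(361,205),(307,202),(309,203)),("dish",(346,177),(282,216),(318,75)),("carton",(382,229),(323,189),None),("vialtop",(328,141),(250,220),None),("stopper",(407,247),(340,160),None),("bigdisc",(283,166),(303,248),None),("smalldisc",(297,185),(319,233),(160,32)),("blackdisc",(336,257),(367,200),None)]:
    o=[(S,*s),(D,*d)]+([(W,*w)] if w else [])
    print(nm,*tri(*o))
print("ring plane",plane(W,309,203,25),"dish",plane(W,318,75,15),"sd",plane(W,160,32,4),"carton",plane(W,309,272,50),plane(S,353,284,4))
a=cv2.imread("pics/scene0.png")[120:330,240:450];cv2.imwrite("pics/sc.png",cv2.resize(a,None,fx=2.8,fy=2.8,interpolation=cv2.INTER_CUBIC))
E
```

```text
ring [583.6 -32.5  15.1] [2.0, 0.8, 1.9]
dish [595.  105.1   9.5] [1.5, 2.6, 2.9]
carton [ 590.6 -152.7   26. ] [0.6, 0.6]
vialtop [597.1 251.9  50.5] [1.3, 1.3]
stopper [ 589.1 -285.1  105.9] [0.5, 0.5]
bigdisc [420.2 251.4   3.2] [0.6, 0.6]
smalldisc [430.7 149.    2.9] [0.4, 0.5, 0.8]
blackdisc [ 421.7 -170.1    4.7] [0.1, 0.1]
ring plane [585.2 -30.9  25. ] dish [596.2 107.4  15. ] sd [432.  149.1   4. ] carton [ 585.2 -106.8   50. ] [ 425.6 -274.9    4. ]
```

View pics/sc.png

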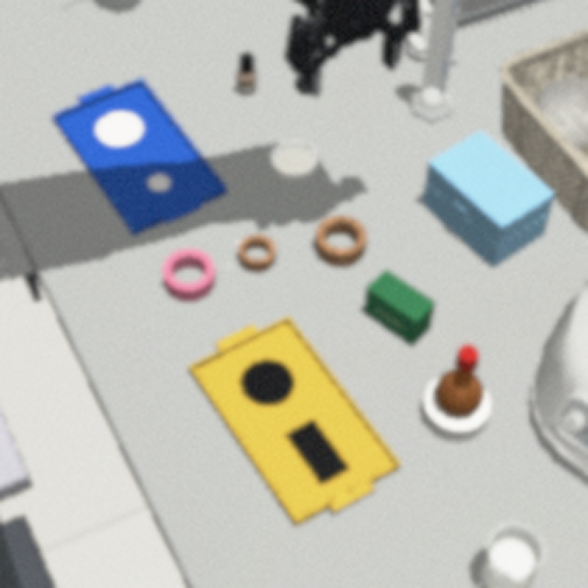

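The crop clearly shows the order of the stock and both trays with their painted marks. Next I'll take wrist views from other places to refine the positions.

```bash
echo '[{"dx": 30,"dy": -16,"aperture": 85},{"dx": 30,"dy": -16,"aperture": 85},{"dx": 30,"dy": -16,"aperture": 85},{"dx": 30,"dy": -16,"aperture": 85},{"dx": 30,"dy": -16,"aperture": 85},{"aperture": 85},{"aperture": 85}]' > m.json && python3 -m handwheel m.json; python3 - <<'E'
from h import *
im,p=shot("wrist","w1");print(robot.state()["position"])
cv2.imwrite("pics/w1v.png",cv2.resize(im,(800,500),interpolation=cv2.INTER_CUBIC))
E
echo '[{"dx": -40,"aperture": 85},{"dx": -40,"aperture": 85},{"dx": -40,"aperture": 85},{"dx": -40,"aperture": 85},{"dx": -40,"aperture": 85},{"dx": -40,"aperture": 85},{"aperture": 85},{"aperture": 85}]' > m.json && python3 -m handwheel m.json
python3 - <<'E'
from h import *
im,p=shot("wrist","w2");print(robot.state()["position"])
cv2.imwrite("pics/w2v.png",cv2.resize(im,(800,500),interpolation=cv2.INTER_CUBIC))
E
```

```text
clock: 0.73
position: [519.3, 151.4, 248.4]
orientation: [0.0, 0.706, 0.708, 0.0]
force: [0.2, 0.4, 0.4]
gripper_width: 84.9
grip_force: 0.0
[519.89336359 150.35782171 248.24762446]
clock: 1.45
position: [519.8, -93.3, 247.8]
orientation: [-0.0, 0.709, 0.705, -0.0]
force: [-0.2, 0.7, -0.0]
gripper_width: 84.8
grip_force: 0.0
[519.85107243 -91.72716363 247.96569972]
```

View pics/w1v.png

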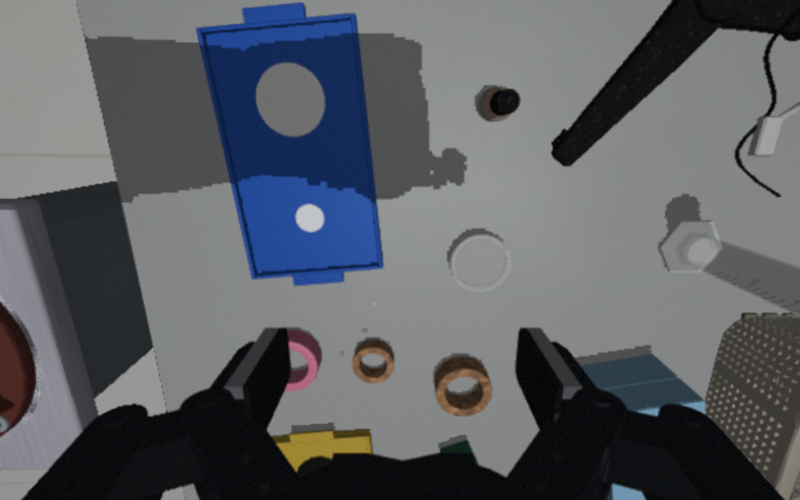

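View pics/w2v.png

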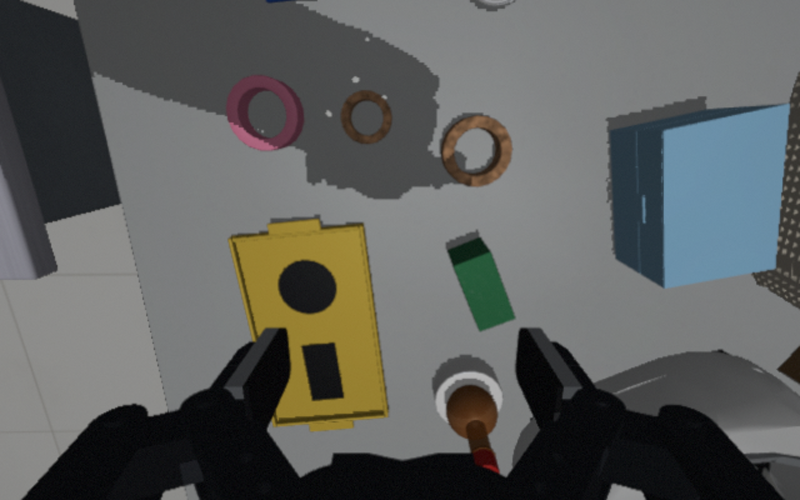

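In view w1 (800 px wide): large disc (290,99), small disc (310,218), vial cap (506,101), dish (480,262), ring (463,383). In w2: ring (477,148), black disc (307,287), rectangle (322,372), carton top corners about (455,266)–(498,323), stand (468,397).

```bash
python3 - <<'E'
from h import *
S,D,W,A,B=load("scene0"),load("side0"),load("wrist0"),load("w1"),load("w2")
a=cv2.imread("pics/w1.png");b=cv2.imread("pics/w2.png");w=cv2.imread("pics/wrist0.png")
def blob(im,mask,u,v):
    n,l,s,c=cv2.connectedComponentsWithStats(mask.astype(np.uint8));k=l[int(v),int(u)]
    if k==0: return None
    cn=max(cv2.findContours((l==k).astype(np.uint8),0,1)[0],key=cv2.contourArea)
    (x,y),(ww,hh),an=cv2.minAreaRect(cn);return c[k].round(2),s[k][2:4],s[k][4],cn
f=lambda v:[x/1.25 for x in v]
hs=lambda i:cv2.cvtColor(i,cv2.COLOR_BGR2HSV)
lo=lambda i:hs(i)[...,1]<90
r={}
for n,i,(u,v) in [("big",a,f((290,99))),("small",a,f((310,218))),("small0",w,(160,32))]:
    q=blob(i,lo(i),u,v);r[n]=q[0];print(n,q[:3])
bl=hs(b)[...,2]<70
for n,(u,v) in [("black",f((307,287))),("rect",f((322,372)))]:
    q=blob(b,bl,u,v);r[n]=q[0];print(n,q[:3])
    if n=="rect":
        for c in cv2.boxPoints(cv2.minAreaRect(q[3])): print(" corner",c,plane(B,*c,4))
H=hs(b);g=(H[...,0]>60)&(H[...,0]<90)&(H[...,1]>80)&(H[...,2]>85)
q=blob(b,g,*f((485,290)))
print("carton top",q[:3])
for c in cv2.boxPoints(cv2.minAreaRect(q[3])): print(" corner",c,plane(B,*c,50))
H=hs(w);g=(H[...,0]>60)&(H[...,0]<90)&(H[...,1]>80)
for nm,i,p,u,v in [("b",b,B,*f((485,290))),("w",w,W,316,295)]:
    H=hs(i);c=((H[...,0]>5)&(H[...,0]<20)&(H[...,1]>60)).astype(np.uint8)
for nm,i,p,(u,v) in [("w1",a,A,f((463,383))),("w0",w,W,(309,203)),("w2",b,B,f((477,148)))]:
    H=hs(i);c=((H[...,0]>4)&(H[...,0]<22)&(H[...,1]>70)).astype(np.uint8)
    cn,hi=cv2.findContours(c,cv2.RETR_CCOMP,1)
    for k,t in enumerate(cn):
        if cv2.contourArea(t)>200 and cv2.pointPolygonTest(t,(u,v),False)!=0:
            (x,y),rad=cv2.minEnclosingCircle(t)
            if abs(x-u)<15 and abs(y-v)<15: print("ring",nm,"hole" if hi[0][k][3]>=0 else "outer",round(x,1),round(y,1),round(rad,1),plane(p,x,y,25))
print("big",plane(A,*r["big"],4),tri((A,*r["big"]),(S,283,166),(D,303,248)))
print("small",plane(A,*r["small"],4),plane(W,*r["small0"],4),tri((A,*r["small"]),(W,*r["small0"])))
print("black",plane(B,*r["black"],4),tri((B,*r["black"]),(S,336,257),(D,367,200)))
print("rect",plane(B,*r["rect"],4),plane(S,353,281.5,4),tri((B,*r["rect"]),(S,353,281.5)))
print("ring",tri((W,309,203),(B,*f((477,148))),(A,*f((463,383)))))
print("dish",plane(A,*f((480,262)),15),plane(W,318,74,15),tri((A,*f((480,262))),(W,318,74)))
print("vial top",plane(A,*f((506,101)),59),tri((A,*f((506,101))),(S,328,140)),)
print("stand",plane(B,*f((468,397)),25),"stopper",plane(S,407,244,103))
# carton top triangulation far corner pair
print("carton topcorners",plane(B,*f((455,266)),50),plane(B,*f((486,254)),50))
E
```

```text
big (array([231.87,  79.17]), array([55, 60], dtype=int32), np.int32(2597))
small (array([247.45, 173.91]), array([24, 23], dtype=int32), np.int32(420))
small0 (array([159.21,  31.28]), array([27, 30], dtype=int32), np.int32(625))
black (array([245.47, 229.08]), array([46, 43], dtype=int32), np.int32(1519))
rect (array([258.04, 296.65]), array([33, 46], dtype=int32), np.int32(1134))
 corner [241.21599 276.68802] [ 412.1 -233.1    4. ]
 corner [266.56    272.08005] [ 446.1 -226.4    4. ]
 corner [274.71997 316.96005] [ 453.3 -296.8    4. ]
 corner [249.37598 321.56802] [ 417.6 -304.1    4. ]
carton top (array([384.71, 222.96]), array([46, 44], dtype=int32), np.int32(1005))
 corner [362.86206 213.65515] [ 564.6 -128.8   50. ]
 corner [392.      201.99997] [ 595.5 -115.7   50. ]
 corner [409.0345  244.58618] [ 617.6 -166.    50. ]
 corner [379.89655 256.24136] [ 585.7 -180.4   50. ]
ring w1 outer 370.0 309.0 24.2 [582.9 -24.5  25. ]
ring w1 hole 369.5 308.5 13.9 [582.2 -23.7  25. ]
ring w0 outer 309.0 201.7 25.8 [585.2 -29.3  25. ]
ring w0 hole 309.0 201.0 17.3 [585.2 -28.5  25. ]
ring w2 outer 381.0 120.0 28.6 [583.7 -31.7  25. ]
ring w2 hole 378.8 119.9 19.7 [581.4 -31.6  25. ]
big [421.6 255.    4. ] (array([420.5, 253.2,   2.8]), [2.0, 0.9, 1.9])
small [431.  149.8   4. ] [431.3 149.8   4. ] (array([431. , 149.8,   3.7]), [0.1, 0.1])
black [ 423.2 -165.     4. ] (array([ 422.1, -167.9,    3.5]), [2.6, 1.3, 2.2])
rect [ 432.3 -264.     4. ] [ 429.5 -267.5    4. ] (array([ 431. , -266.1,    0.5]), [0.6, 0.6])
ring (array([585.7, -31.9,  12.2]), [3.1, 1.6, 1.8])
dish [594.8 108.8  15. ] [596.2 108.4  15. ] (array([595.7, 108.3,  12.9]), [0.5, 0.5])
vial top [596.9 250.4  59. ] (array([597.1, 250.4,  58.3]), [0.0, 0.0])
stand [ 587.8 -282.4   25. ] stopper [ 596.4 -274.6  103. ]
carton topcorners [ 565.8 -127.9   50. ] [ 592.1 -117.1   50. ]
```

```bash
echo '[{"dx": 12,"dy": 13,"dz": 26,"aperture": 78},{"dx": 12,"dy": 13,"dz": 26,"aperture": 78},{"dx": 12,"dy": 13,"dz": 26,"aperture": 78},{"dx": 12,"dy": 13,"dz": 26,"aperture": 78},{"dx": 12,"dy": 13,"dz": 26,"aperture": 78},{"aperture": 78},{"aperture": 78},{"aperture": 78}]' > m.json && python3 -m handwheel m.json; python3 - <<'E'
from h import *
print(robot.tips_ahead,robot.state()["position"])
im,p=shot("wrist","w3");print(robot.state()["position"])
H=cv2.cvtColor(im,cv2.COLOR_BGR2HSV);c=((H[...,0]>4)&(H[...,0]<22)&(H[...,1]>70)).astype(np.uint8)
cn,hi=cv2.findContours(c,cv2.RETR_CCOMP,1)
for k,t in enumerate(cn):
    if cv2.contourArea(t)>200:
        (x,y),rad=cv2.minEnclosingCircle(t);e=cv2.fitEllipse(t);print(hi[0][k][3]>=0,round(x,1),round(y,1),round(rad,1),plane(p,*e[0],25))
cv2.imwrite("pics/w3v.png",im)
E
```

```text
clock: 2.17
position: [585.1, -29.6, 119.2]
orientation: [0.0, 0.707, 0.707, 0.0]
force: [-0.0, -0.1, 0.5]
gripper_width: 77.9
grip_force: 0.0
17.0 [585.14724565 -29.61816291 119.1972907 ]
[585.56213834 -30.08193299 119.91610211]
False 320.3 214.8 40.1 [584.7 -29.   25. ]
True 320.5 211.0 25.6 [584.8 -27.3  25. ]
False 194.0 177.0 32.4 [495.   -0.5  25. ]
True 196.5 176.0 20.0 [496.2  -0.   25. ]
```

View pics/w3v.png

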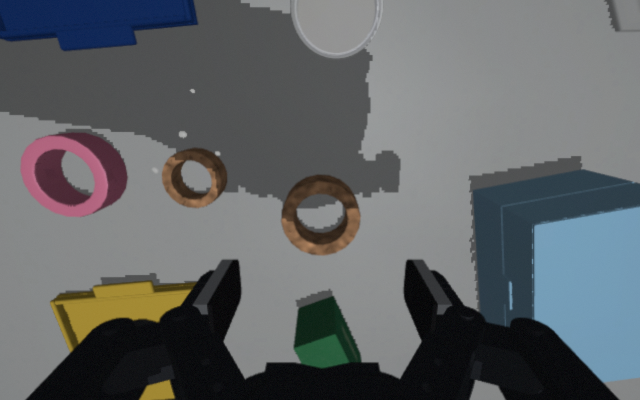

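View w3 shows the ring at (320,214), between the open fingers and centred, with its neighbours clear. I'll descend and grip.

```bash
echo '[{"dx": 1,"dz": 32,"aperture": 78},{"dz": 32,"aperture": 78},{"dz": 16,"aperture": 78},{"dz": 15,"aperture": 78},{"aperture": 78},{"aperture": 55},{"aperture": 55},{"aperture": 55}]' > m.json && python3 -m handwheel m.json 40;echo '[{"aperture": 55},{"aperture": 55},{"aperture": 55},{"dz": -20,"aperture": 55},{"dz": -30,"aperture": 55},{"dz": -30,"aperture": 55},{"aperture": 55}]' > m.json && python3 -m handwheel m.json
```

```text
clock: 2.88
position: [586.6, -29.6, 26.0]
orientation: [0.002, 0.707, 0.707, 0.001]
force: [0.1, -0.5, 3.2]
gripper_width: 57.1
grip_force: 42.9
clock: 3.47
position: [588.7, -30.0, 111.1]
orientation: [0.004, 0.707, 0.707, 0.003]
force: [0.7, 0.1, 0.4]
gripper_width: 57.5
grip_force: 42.9
```

```bash
echo '[{"dx": 35,"dy": -20,"aperture": 55},{"dx": 35,"dy": -20,"aperture": 55},{"dx": 35,"dy": -20,"aperture": 55},{"dx": 35,"dy": -20,"aperture": 55},{"dx": 35,"dy": -20,"aperture": 55},{"dx": 35,"dy": -20,"aperture": 55},{"dx": 35,"dy": -20,"aperture": 55},{"dx": 38,"dy": -24,"aperture": 55}]' > m.json && python3 -m handwheel m.json;echo '[{"aperture": 55},{"aperture": 55},{"aperture": 55},{"aperture": 55}]' > m.json && python3 -m handwheel m.json;python3 - <<'E'
from h import *
s=robot.state();print(s["position"],s["orientation"])
im,p=shot("wrist","w4")
m=cv2.cvtColor(im,cv2.COLOR_BGR2HSV)[...,1]<90
E
```

```text
clock: 4.13
position: [422.4, 252.8, 104.6]
orientation: [0.001, 0.707, 0.707, 0.001]
force: [1.3, 0.7, -0.5]
gripper_width: 57.4
grip_force: 42.9
clock: 4.47
position: [423.7, 250.5, 103.8]
orientation: [0.0, 0.708, 0.707, 0.0]
force: [0.0, 1.1, -1.2]
gripper_width: 57.4
grip_force: 42.9
[423.69404296 250.54117093 103.80405384] [4.08962823e-04 7.07513147e-01 7.06699944e-01 4.11197378e-04]
```

View pics/w4.png

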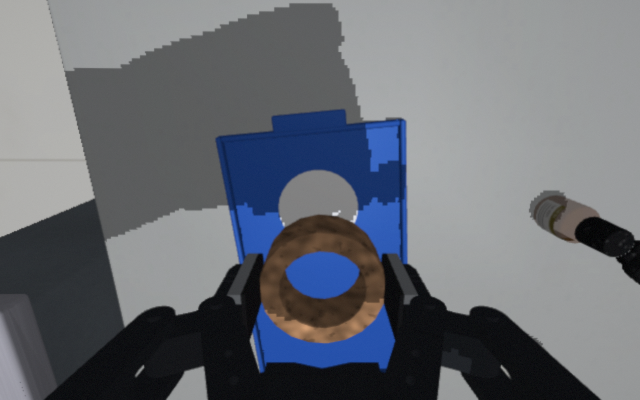

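The ring hangs level, with its bore at about (323,275). The large disc shows at about (318,206).

```bash
python3 - <<'E'
from h import *
p=load("w4");im=cv2.imread("pics/w4.png");s=robot.state();print(s["position"])
H=cv2.cvtColor(im,cv2.COLOR_BGR2HSV)
m=((H[...,1]<90)).astype(np.uint8);n,l,st,c=cv2.connectedComponentsWithStats(m);k=l[195,318];ys,xs=np.where(l==k);print(st[k])
# fit circle on floor plane from boundary points above the ring
pts=[]
for v in range(ys.min(),206,2):
    x=xs[ys==v];pts+= [plane(p,x.min()-.5,v,4)[:2],plane(p,x.max()+.5,v,4)[:2]]
P=np.array(pts);A=np.c_[2*P,np.ones(len(P))];q=np.linalg.lstsq(A,(P**2).sum(1),rcond=None)[0];print("disc",q[:2],np.sqrt(q[2]+q[:2]@q[:2]))
c=((H[...,0]>4)&(H[...,0]<22)&(H[...,1]>70)).astype(np.uint8)
cn,hi=cv2.findContours(c,cv2.RETR_CCOMP,1)
for k,t in enumerate(cn):
    if cv2.contourArea(t)>1000:
        e=cv2.fitEllipse(t);print(hi[0][k][3]>=0,e,plane(p,*e[0],103),plane(p,*e[0],90))
E
echo '[{"aperture": 55},{"aperture": 55}]' > m.json && python3 -m handwheel m.json;echo '[{"aperture": 55},{"aperture": 55}]' > m.json && python3 -m handwheel m.json
```

```text
[423.69072205 250.31247618 103.62369159]
[     0      0    640    400 218249]
disc [423.18812819 256.67644142] 229.58875398390205
False ((322.2138977050781, 279.749755859375), (124.74171447753906, 126.24606323242188), 179.5635986328125) [424.5 253.5 103. ] [424.5 245.6  90. ]
True ((322.1781921386719, 274.4219970703125), (49.510257720947266, 74.54200744628906), 89.56656646728516) [424.4 256.2 103. ] [424.5 248.6  90. ]
clock: 4.68
position: [423.3, 250.4, 103.3]
orientation: [0.0, 0.708, 0.706, 0.0]
force: [0.1, -0.5, -1.3]
gripper_width: 57.4
grip_force: 42.9
clock: 4.85
position: [423.0, 250.8, 103.2]
orientation: [0.0, 0.707, 0.707, -0.0]
force: [-0.0, -0.5, -0.2]
gripper_width: 57.4
grip_force: 42.9
```

```bash
cat >> h.py <<'E'
def disc(im,p,box,cond,z,vmax):
    """fit a circle on plane z to the edge of the blob satisfying cond within box (u0,v0,u1,v1), rows above vmax"""
    u0,v0,u1,v1=box;H=cv2.cvtColor(im,cv2.COLOR_BGR2HSV);m=np.zeros(H.shape[:2],bool);m[v0:v1,u0:u1]=cond(H)[v0:v1,u0:u1];pts=[]
    for v in range(v0,vmax):
        x=np.where(m[v])[0]
        if len(x)>8: pts+=[plane(p,x.min()-.5,v,z)[:2],plane(p,x.max()+.5,v,z)[:2]]
    P=np.array(pts);A=np.c_[2*P,np.ones(len(P))];q=np.linalg.lstsq(A,(P**2).sum(1),rcond=None)[0]
    return q[:2].round(1),round(float(np.sqrt(q[2]+q[:2]@q[:2])),1)
E
python3 - <<'E'
from h import *
p=load("w4");im=cv2.imread("pics/w4.png")
print(disc(im,p,(255,150,385,225),lambda H:H[...,1]<90,4,206))
E
```

```text
(array([421.4, 254.3]), 30.1)
```

```bash
python3 - <<'E'
from h import *
p=load("w4")
for z in (100,103): print(z,plane(p,322,342.5,z)[1]+30,plane(p,322,249.7,z)[1]-20,(plane(p,259.8,282,z)+plane(p,384.6,282,z))/2,plane(p,384.6,282,z)[0]-plane(p,259.8,282,z)[0])
E
```

```text
100 246.1 247.10000000000002 [424.45 250.5  100.  ] 58.30000000000001
103 248.7 248.60000000000002 [424.45 252.35 103.  ] 56.89999999999998
```

```bash
echo '[{"dx": 4.6,"dy": -3,"dz": 24,"aperture": 55},{"dz": 24,"aperture": 55},{"dz": 16,"aperture": 55},{"dz": 6,"aperture": 55},{"dz": 2,"aperture": 55},{"aperture": 55},{"aperture": 55},{"aperture": 55}]' > m.json && python3 -m handwheel m.json;echo '[{"dz": 1,"aperture": 55},{"dz": 1,"aperture": 55},{"aperture": 55},{"aperture": 55}]' > m.json && python3 -m handwheel m.json
```

```text
clock: 5.52
position: [420.7, 256.0, 32.6]
orientation: [0.001, 0.707, 0.707, 0.001]
force: [-0.4, -0.0, -0.1]
gripper_width: 57.5
grip_force: 42.9
clock: 5.85
position: [420.4, 256.0, 29.9]
orientation: [0.0, 0.707, 0.707, 0.001]
force: [0.8, -0.3, 4.4]
gripper_width: 57.3
grip_force: 43.4
```

Contact (4.4 N). I'll release, rise and look.

```bash
echo '[{"aperture": 70},{"aperture": 70},{"aperture": 70},{"dz": -20,"aperture": 70},{"dz": -40,"aperture": 70},{"dz": -40,"aperture": 70},{"aperture": 70},{"aperture": 70}]' > m.json && python3 -m handwheel m.json;python3 - <<'E'
from h import *
im,p=shot("wrist","w5");print(robot.state()["position"])
H=cv2.cvtColor(im,cv2.COLOR_BGR2HSV)
c=((H[...,0]>4)&(H[...,0]<22)&(H[...,1]>70)).astype(np.uint8)
cn,hi=cv2.findContours(c,cv2.RETR_CCOMP,1)
for k,t in enumerate(cn):
    if cv2.contourArea(t)>1000:
        x,y,w,h=cv2.boundingRect(t);hole=hi[0][k][3]>=0
        print(hole,x,y,w,h,"top edge",plane(p,x+w/2,y,29),"bottom edge",plane(p,x+w/2,y+h,29),"floor", plane(p,x+w/2,y,4))
E
```

```text
clock: 6.52
position: [421.4, 256.3, 131.9]
orientation: [0.001, 0.707, 0.707, 0.002]
force: [0.3, -0.0, -0.5]
gripper_width: 70.1
grip_force: 0.0
[420.23544524 255.97338287 129.82952048]
False 283 174 75 77 top edge [421.5 286.   29. ] bottom edge [421.3 223.3  29. ] floor [421.5 280.6   4. ]
True 295 190 51 41 top edge [421.4 273.8  29. ] bottom edge [421.4 240.6  29. ] floor [421.4 267.    4. ]
```

View pics/w5.png

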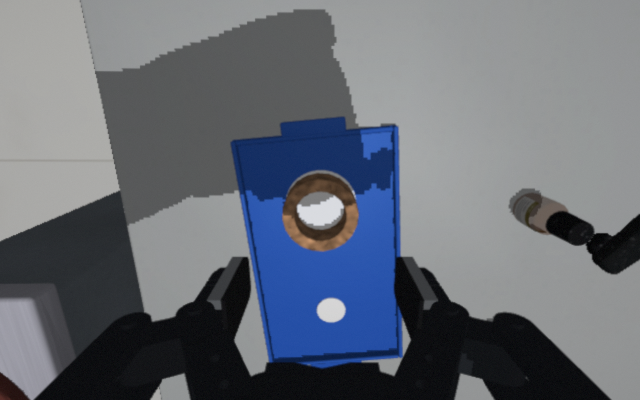

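The ring is centred on the large disc: it shows at (320,212), and I measure it within 1 mm. Now a look at the flask.

```bash
echo '[{"dx": -36,"dy": 10.5,"dz": -5,"aperture": 70},{"dx": -36,"dy": 10.5,"dz": -5,"aperture": 70},{"dx": -36,"dy": 10.5,"dz": -5,"aperture": 70},{"dx": -36,"dy": 10.5,"dz": -5,"aperture": 70},{"dx": -36,"dy": 10.5,"dz": -5,"aperture": 70},{"dx": -36,"dy": 10.5,"dz": -5,"aperture": 70},{"dx": -36,"dy": 10.5,"dz": -5,"aperture": 70},{"dx": -36,"dy": 10.5,"dz": -5,"aperture": 70}]' > m.json && python3 -m handwheel m.json;echo '[{"dx": -36,"dy": 10.5,"dz": -5,"aperture": 70},{"dx": -36,"dy": 10.5,"dz": -5,"aperture": 70},{"dx": -36,"dy": 10.5,"dz": -5,"aperture": 70},{"dx": -36,"dy": 10.5,"dz": -5,"aperture": 70},{"dx": -36,"dy": 10.5,"dz": -5,"aperture": 70},{"aperture": 70},{"aperture": 70},{"aperture": 70}]' > m.json && python3 -m handwheel m.json;python3 - <<'E'
from h import *
im,p=shot("wrist","w6");print(robot.state()["position"])
im,p=shot("scene","s6")
a=np.vstack([cv2.imread("pics/w6.png"),cv2.resize(im[200:330,300:540],(640,200),interpolation=cv2.INTER_CUBIC)]);cv2.imwrite("pics/w6v.png",a)
E
```

```text
clock: 7.23
position: [503.0, -33.8, 167.6]
orientation: [-0.001, 0.707, 0.707, -0.001]
force: [0.8, -0.2, -0.1]
gripper_width: 69.9
grip_force: 0.0
clock: 7.9
position: [555.4, -211.6, 192.4]
orientation: [-0.002, 0.707, 0.707, -0.0]
force: [0.1, 0.4, -0.6]
gripper_width: 70.4
grip_force: 0.0
[ 555.61837678 -211.07019623  192.93897545]
```

View pics/w6v.png

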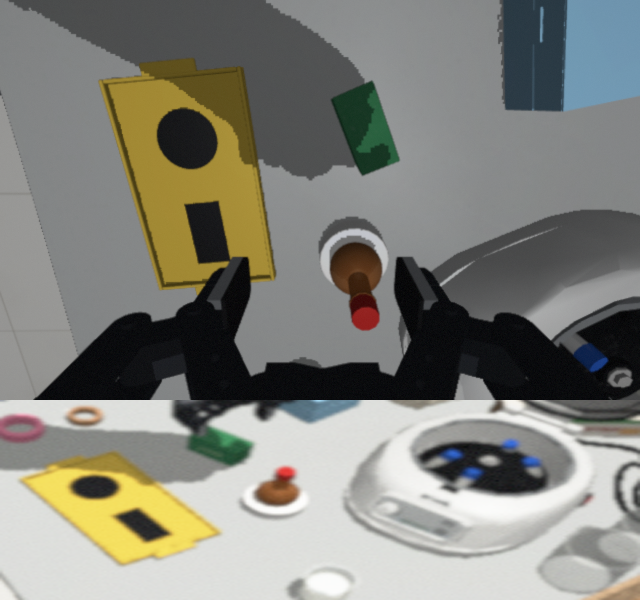

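View w6 shows the flask's stopper top at about (365,320) and the stand at (354,262). The centrifuge is close to the right, with its edge at u≈405.

```bash
python3 - <<'E'
from h import *
W,S,D,B=load("w6"),load("s6"),load("side0"),load("w2")
im=cv2.imread("pics/w6.png");s=cv2.imread("pics/s6.png")
def red(i,v0=0,u0=0,v1=400,u1=640):
    H=cv2.cvtColor(i,cv2.COLOR_BGR2HSV);m=(((H[...,0]<4)|(H[...,0]>172))&(H[...,1]>150)&(H[...,2]>60)).astype(np.uint8)
    mm=np.zeros_like(m);mm[v0:v1,u0:u1]=m[v0:v1,u0:u1];ys,xs=np.where(mm);print(xs.min(),xs.max(),ys.min(),ys.max());return xs.mean(),ys.mean()
w=red(im,230,320,345,400);c=red(s,230,390,265,420)
d=cv2.imread("pics/side0.png");e=red(d,145,330,175,352)
print("stopper mid",tri((W,*w),(S,*c),(D,*e)),tri((S,*c),(D,*e)),tri((W,*w),(S,*c)))
print("top centre",plane(W,365,317.5,119))
st=disc(im,W,(315,205,395,280),lambda H:(H[...,1]<60)&(H[...,2]>185),25,255);print("stand",st)
print("centrifuge: base",plane(S,431,258.5,0),plane(S,430,266,0)," left edge if z=50,100:",plane(W,403,330,50),plane(W,403,330,100), plane(W,470,245,50),plane(W,470,245,100))
# carton top corners guess
print("big disc box",plane(S,431,240,100))
E
```

```text
350 378 295 329
404 409 244 251
339 342 157 161
stopper mid (array([ 587.9, -288.3,  110.3]), [2.4, 2.4, 0.9]) (array([ 586.9, -286.9,  109.5]), [1.1, 1.1]) (array([ 587.4, -288.6,  111.4]), [2.3, 2.3])
top centre [ 588.  -284.7  119. ]
stand (array([ 588.6, -286.6]), 34.2)
centrifuge: base [ 683.2 -299.7    0. ] [ 665.6 -320.9    0. ]  left edge if z=50,100: [ 638.2 -352.7   50. ] [ 623.  -311.5  100. ] [ 693.1 -257.7   50. ] [ 667.6 -234.3  100. ]
big disc box [ 668.2 -291.7  100. ]
```

```bash
echo '[{"dx": -25,"dy": 10.5,"dz": 3,"aperture": 45},{"dx": -25,"dy": 10.5,"dz": 3,"aperture": 45},{"dx": -24.5,"dy": 10.5,"dz": 4,"aperture": 45},{"aperture": 45},{"aperture": 45},{"aperture": 45},{"aperture": 45}]' > m.json && python3 -m handwheel m.json;python3 - <<'E'
from h import *
im,p=shot("wrist","w7");print(robot.state()["position"],robot.state()["gripper_width"])
H=cv2.cvtColor(im,cv2.COLOR_BGR2HSV);m=(((H[...,0]<4)|(H[...,0]>172))&(H[...,1]>150)&(H[...,2]>60)).astype(np.uint8)
ys,xs=np.where(m)
k=(ys>200)&(xs>250)&(xs<420);print(xs[k].min(),xs[k].max(),ys[k].min(),ys[k].max());x=(xs[k].min()+xs[k].max())/2;y=ys[k].max()-12
print(plane(p,x,ys[k].max(),119),plane(p,x,ys[k].min(),110))
E
```

```text
clock: 8.58
position: [587.8, -285.3, 184.8]
orientation: [0.0, 0.707, 0.708, 0.0]
force: [0.0, -0.4, 0.6]
gripper_width: 44.7
grip_force: 0.0
[ 587.84925767 -285.41284457  184.95061608] 45.113942504739406
308 337 210 245
[ 588.8 -295.7  119. ] [ 588.8 -274.1  110. ]
```

```bash
echo '[{"dx": 0.5,"dy": 0.8,"dz": 30,"aperture": 45},{"dz": 30,"aperture": 45},{"dz": 25,"aperture": 45},{"dz": 15,"aperture": 45},{"aperture": 45},{"aperture": 45},{"aperture": 45}]' > m.json && python3 -m handwheel m.json;echo '[{"aperture": 14},{"aperture": 14},{"aperture": 14},{"aperture": 14},{"aperture": 14},{"aperture": 14}]' > m.json && python3 -m handwheel m.json 35
```

```text
clock: 9.22
position: [589.3, -286.3, 86.3]
orientation: [0.001, 0.707, 0.707, 0.0]
force: [0.6, -0.8, 0.6]
gripper_width: 44.9
grip_force: 0.0
clock: 9.72
position: [589.3, -286.8, 85.9]
orientation: [0.001, 0.707, 0.707, 0.0]
force: [-1.1, 1.4, 5.7]
gripper_width: 20.7
grip_force: 34.0
```

```bash
echo '[{"dz": -10,"aperture": 14},{"dz": -25,"aperture": 14},{"dz": -35,"aperture": 14},{"dz": -35,"aperture": 14},{"aperture": 14}]' > m.json && python3 -m handwheel m.json;echo '[{"dx": 20,"dy": -6,"aperture": 14},{"dx": 30,"dy": -9,"aperture": 14},{"dx": 35,"dy": -11,"aperture": 14},{"dx": 35,"dy": -11,"aperture": 14},{"dx": 35,"dy": -11,"aperture": 14},{"dx": 35,"dy": -11,"aperture": 14},{"dx": 35,"dy": -11,"aperture": 14},{"dx": 35,"dy": -11,"aperture": 14}]' > m.json && python3 -m handwheel m.json;echo '[{"dx": 35,"dy": -11,"aperture": 14},{"dx": 35,"dy": -11,"aperture": 14},{"dx": 35,"dy": -11,"aperture": 14},{"dx": 35,"dy": -11,"aperture": 14},{"dx": 35,"dy": -11,"aperture": 14},{"dx": 35,"dy": -11,"aperture": 14},{"dx": 35,"dy": -11,"aperture": 14},{"dx": 25,"dy": -11,"aperture": 14}]' > m.json && python3 -m handwheel m.json; echo '[{"dx": 20,"dy": -9,"aperture": 14},{"aperture": 14},{"aperture": 14},{"aperture": 14},{"aperture": 14},{"aperture": 14}]' > m.json && python3 -m handwheel m.json;python3 - <<'E'
from h import *
im,p=shot("wrist","w8");print(robot.state()["position"])
E
```

```text
clock: 10.13
position: [590.8, -287.8, 198.2]
orientation: [0.005, 0.707, 0.707, 0.001]
force: [0.6, -0.4, 0.3]
gripper_width: 20.8
grip_force: 34.3
clock: 10.8
position: [506.7, -24.7, 189.7]
orientation: [0.0, 0.707, 0.707, 0.0]
force: [0.2, 0.9, -0.7]
gripper_width: 21.2
grip_force: 34.5
clock: 11.47
position: [418.6, 246.2, 189.9]
orientation: [0.0, 0.707, 0.707, 0.001]
force: [0.3, 0.8, -1.0]
gripper_width: 20.8
grip_force: 34.5
clock: 11.97
position: [411.0, 263.0, 189.4]
orientation: [0.0, 0.708, 0.707, 0.0]
force: [0.5, -0.8, -1.0]
gripper_width: 21.1
grip_force: 34.5
[411.03415769 263.07415911 189.3528938 ]
```

View pics/w8.png

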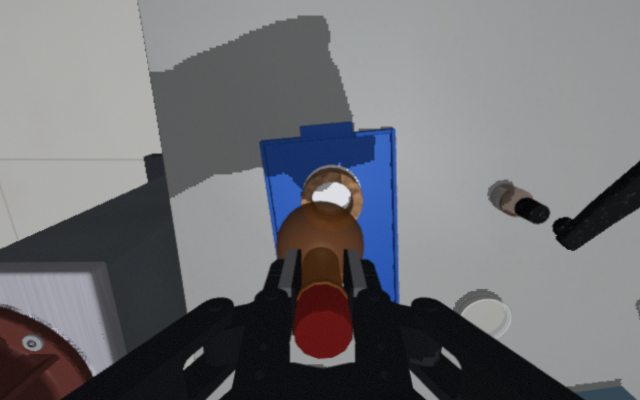

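The flask hangs upright from the neck. I need to shift it by (+10, -10) mm onto the ring, seen at (332,198).

```bash
echo '[{"dx": -10,"dy": 10.4,"dz": 10,"aperture": 14},{"dz": 25,"aperture": 14},{"dz": 25,"aperture": 14},{"dz": 20,"aperture": 14},{"dz": 10,"aperture": 14},{"dz": 4,"aperture": 14},{"aperture": 14},{"aperture": 14}]' > m.json && python3 -m handwheel m.json;echo '[{"dz": 1,"aperture": 14},{"aperture": 14},{"dz": 1,"aperture": 14},{"aperture": 14},{"dz": 1,"aperture": 14},{"aperture": 14},{"aperture": 14}]' > m.json && python3 -m handwheel m.json
```

```text
clock: 12.68
position: [421.6, 253.9, 96.4]
orientation: [0.0, 0.707, 0.707, 0.001]
force: [0.1, 0.2, -0.3]
gripper_width: 21.2
grip_force: 34.5
clock: 13.27
position: [420.9, 253.8, 92.3]
orientation: [-0.0, 0.707, 0.707, -0.0]
force: [0.0, -0.2, -0.4]
gripper_width: 21.2
grip_force: 34.5
```

```bash
echo '[{"dx": -1,"dz": 1,"aperture": 14},{"aperture": 14},{"dz": 1,"aperture": 14},{"aperture": 14},{"aperture": 14}]' > m.json && python3 -m handwheel m.json; echo '[{"dz": 1,"aperture": 14},{"aperture": 14},{"aperture": 14}]' > m.json && python3 -m handwheel m.json
```

```text
clock: 13.68
position: [421.2, 252.8, 90.4]
orientation: [0.0, 0.707, 0.707, 0.0]
force: [0.7, -0.2, -1.0]
gripper_width: 20.8
grip_force: 34.5
clock: 13.93
position: [421.5, 252.9, 89.9]
orientation: [0.0, 0.707, 0.707, 0.001]
force: [-0.1, 0.4, 3.8]
gripper_width: 20.7
grip_force: 34.7
```

```bash
echo '[{"aperture": 45},{"aperture": 45},{"aperture": 45},{"aperture": 45},{"dz": -20,"aperture": 45},{"dz": -30,"aperture": 45},{"dz": -35,"aperture": 45},{"dz": -25,"aperture": 45}]' > m.json && python3 -m handwheel m.json;echo '[{"dx": -5,"dy": 22,"aperture": 45},{"dx": -5,"dy": 22,"aperture": 45},{"dx": -5,"dy": 22,"aperture": 45},{"dx": -5,"dy": 22,"aperture": 45},{"dx": -5,"dy": 22,"aperture": 45},{"aperture": 45},{"aperture": 45},{"aperture": 45}]' > m.json && python3 -m handwheel m.json;python3 - <<'E'
from h import *
im,p=shot("wrist","w9");print(robot.state()["position"])
s,_=shot("scene","s9");d,_=shot("side","d9")
z=np.hstack([cv2.resize(s[130:220,230:374],(400,250),interpolation=2),cv2.resize(d[170:270,240:400],(400,250),interpolation=2)])
cv2.imwrite("pics/v9.png",np.vstack([cv2.resize(im[:,:],(560,350)).repeat(1,0),np.zeros((0,560,3),np.uint8)]) if 0 else np.vstack([np.hstack([cv2.resize(im,(544,340)),np.zeros((340,256,3),np.uint8)]),z]))
E
```

```text
clock: 14.6
position: [421.1, 252.9, 201.7]
orientation: [0.0, 0.707, 0.707, 0.001]
force: [0.7, -0.4, -0.7]
gripper_width: 45.4
grip_force: 0.0
clock: 15.27
position: [530.4, 227.9, 199.0]
orientation: [-0.0, 0.707, 0.707, -0.0]
force: [0.3, 1.4, -0.1]
gripper_width: 45.0
grip_force: 0.0
[530.27575774 228.04606408 199.22525948]
```

View pics/v9.png

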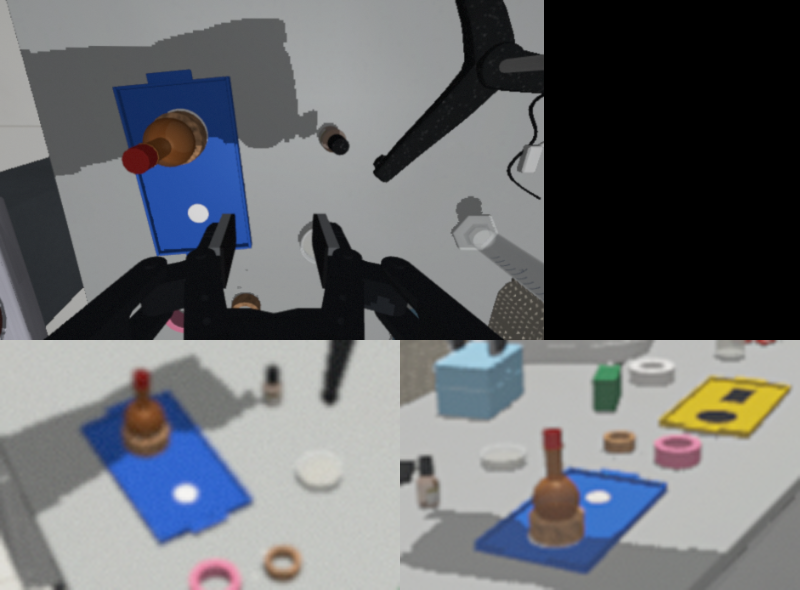

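The flask stands upright in the ring in all three views. The vial cap is at wrist px (399,171), and the clamp-stand leg ends near (449,198).

```bash
python3 - <<'E'
from h import *
W,S,A=load("w9"),load("s9"),load("w1");im=cv2.imread("pics/w9.png");s=cv2.imread("pics/s9.png")
def cap(i,box):
    u0,v0,u1,v1=box;m=i[v0:v1,u0:u1].max(2)<60;n,l,st,c=cv2.connectedComponentsWithStats(m.astype(np.uint8));k=1+np.argmax(st[1:,4]);print(st[k]+[u0,v0,0,0,0]);return c[k]+[u0,v0]
w=cap(im,(375,140,425,185));c=cap(s,(320,130,336,152))
print("cap",w,c,tri((W,*w),(S,*c)))
print("cap top end",plane(W,402,172,59),plane(A,506/1.25,101/1.25,59))
for z in (0,10,25): print("leg tip",plane(W,445,200,z),plane(W,452,207,z),plane(A,560/1.25,160/1.25,z))
print("tri leg",tri((W,449,200),(A,565/1.25,158/1.25)))
print("small disc",disc(im,W,(215,230,255,265),lambda H:H[...,1]<90,4,265))
E
```

```text
[385 157  25  25 464]
[327 140   2   5   9]
cap [397.01077586 169.30818966] [327.55555556 142.22222222] (array([596.8, 251.2,  47.2]), [1.0, 1.0])
cap top end [599.5 251.   59. ] [596.9 250.4  59. ]
leg tip [663.2 207.7   0. ] [671.6 199.8   0. ] [665.4 203.3   0. ]
leg tip [659.1 210.8  10. ] [667.3 203.1  10. ] [661.5 204.   10. ]
leg tip [653.  215.4  25. ] [660.8 208.1  25. ] [655.7 205.1  25. ]
tri leg (array([673.2, 204.2, -11.2]), [1.0, 1.0])
small disc (array([431. , 149.7]), 13.9)
```

```bash
echo '[{"dx": 8,"dy": 22,"dz": 20,"aperture": 45},{"dx": 8,"dy": 22,"dz": 20,"aperture": 45},{"dx": 7,"dy": 23,"dz": 20,"aperture": 45},{"dz": 19,"aperture": 45},{"aperture": 45},{"aperture": 45},{"aperture": 45}]' > m.json && python3 -m handwheel m.json;python3 - <<'E'
from h import *
im,p=shot("wrist","w10");print(robot.state()["position"])
m=im.max(2)<60;m[:,:260]=0;m[:,390:]=0;m[:110]=0;n,l,st,c=cv2.connectedComponentsWithStats(m.astype(np.uint8))
for k in range(1,n):
    if st[k,4]>150: print(st[k],plane(p,st[k,0]+st[k,2]/2,st[k,1]+st[k,3],59),plane(p,*c[k],50))
E
```

```text
clock: 16.0
position: [597.9, 251.1, 122.1]
orientation: [0.0, 0.707, 0.707, 0.001]
force: [0.5, 0.1, 1.4]
gripper_width: 44.9
grip_force: 0.0
[598.27658529 251.10215788 122.63370358]
[308 209  27  35 790] [598.3 242.7  59. ] [598.2 252.   50. ]
[ 260  252  130  148 7180] [600.9 109.6  59. ] [602.2 145.5  50. ]
```

```bash
echo '[{"dx": 1,"dz": 30,"aperture": 45},{"dz": 30,"aperture": 45},{"dz": 20,"aperture": 45},{"dz": 11,"aperture": 45},{"aperture": 45},{"aperture": 45},{"aperture": 45}]' > m.json && python3 -m handwheel m.json;echo '[{"aperture": 22},{"aperture": 22},{"aperture": 22},{"aperture": 22},{"aperture": 22},{"aperture": 22}]' > m.json && python3 -m handwheel m.json 30;echo '[{"dz": -10,"aperture": 22},{"dz": -30,"aperture": 22},{"dz": -35,"aperture": 22},{"dz": -15,"aperture": 22},{"aperture": 22}]' > m.json && python3 -m handwheel m.json
```

```text
clock: 16.63
position: [599.4, 252.1, 31.9]
orientation: [0.001, 0.707, 0.707, 0.001]
force: [0.4, 0.2, 0.9]
gripper_width: 44.8
grip_force: 0.0
clock: 17.13
position: [599.1, 252.1, 31.5]
orientation: [0.001, 0.707, 0.707, 0.001]
force: [-2.0, -1.1, 6.8]
gripper_width: 25.4
grip_force: 29.3
clock: 17.55
position: [600.8, 252.5, 125.9]
orientation: [0.002, 0.707, 0.707, 0.004]
force: [0.6, 0.3, -0.1]
gripper_width: 25.8
grip_force: 29.7
```

```bash
echo '[{"dx": -17,"dy": -28,"aperture": 22},{"dx": -17,"dy": -28,"aperture": 22},{"dx": -17,"dy": -28,"aperture": 22},{"dx": -17,"dy": -28,"aperture": 22},{"dx": -17,"dy": -28,"aperture": 22},{"dx": -17,"dy": -28,"aperture": 22},{"aperture": 22},{"aperture": 22}]' > m.json && python3 -m handwheel m.json;echo '[{"aperture": 22},{"aperture": 22},{"aperture": 22}]' > m.json && python3 -m handwheel m.json;python3 - <<'E'
from h import *
im,p=shot("wrist","w11");print(robot.state()["position"])
try: print(disc(im,p,(270,150,380,230),lambda H:(H[...,1]<60)&(H[...,2]>180),4,230))
except Exception as e: print(e)
E
```

```text
clock: 18.22
position: [429.2, 149.4, 119.5]
orientation: [0.0, 0.707, 0.707, 0.0]
force: [0.4, 0.5, 0.8]
gripper_width: 25.4
grip_force: 29.8
clock: 18.47
position: [430.7, 150.1, 119.4]
orientation: [0.0, 0.707, 0.707, 0.0]
force: [0.6, -0.0, 0.5]
gripper_width: 25.1
grip_force: 29.8
[430.55631126 150.13346559 119.27720217]
(array([431.5, 145.8]), 11.2)
```

```bash
echo '[{"dy": 0.5,"dz": 25,"aperture": 22},{"dz": 25,"aperture": 22},{"dz": 20,"aperture": 22},{"dz": 10,"aperture": 22},{"aperture": 22},{"aperture": 22},{"aperture": 22},{"aperture": 22}]' > m.json && python3 -m handwheel m.json;echo '[{"dz": 1,"aperture": 22},{"dz": 1,"aperture": 22},{"aperture": 22},{"aperture": 22},{"aperture": 22},{"aperture": 22}]' > m.json && python3 -m handwheel m.json
```

```text
clock: 19.18
position: [431.5, 149.9, 40.7]
orientation: [0.001, 0.707, 0.707, 0.001]
force: [-0.6, -1.0, -0.3]
gripper_width: 25.5
grip_force: 29.8
clock: 19.68
position: [430.5, 149.8, 37.4]
orientation: [0.0, 0.707, 0.707, 0.0]
force: [-0.4, -0.7, -0.2]
gripper_width: 25.2
grip_force: 29.8
```

```bash
echo '[{"dz": 1,"aperture": 22},{"aperture": 22},{"aperture": 22},{"aperture": 22}]' > m.json && python3 -m handwheel m.json;echo '[{"dz": 1,"aperture": 22},{"aperture": 22},{"aperture": 22},{"aperture": 22}]' > m.json && python3 -m handwheel m.json
```

```text
clock: 20.02
position: [430.4, 149.8, 36.3]
orientation: [0.0, 0.707, 0.707, -0.0]
force: [-0.5, -0.2, -0.9]
gripper_width: 25.2
grip_force: 29.8
clock: 20.35
position: [430.6, 149.8, 35.5]
orientation: [0.0, 0.707, 0.707, 0.0]
force: [-0.4, -0.2, 3.8]
gripper_width: 25.5
grip_force: 30.0
```

```bash
echo '[{"aperture": 45},{"aperture": 45},{"aperture": 45},{"aperture": 45},{"dz": -20,"aperture": 45},{"dz": -30,"aperture": 45},{"dz": -35,"aperture": 45},{"dz": -10,"aperture": 45}]' > m.json && python3 -m handwheel m.json;echo '[{"dx": -8,"dy": 33,"aperture": 80},{"dx": -8,"dy": 33,"aperture": 80},{"dx": -8,"dy": 33,"aperture": 80},{"dx": -8,"dy": 33,"aperture": 80},{"dx": -8,"dy": 33,"aperture": 80},{"aperture": 80},{"aperture": 80},{"aperture": 80}]' > m.json && python3 -m handwheel m.json;python3 - <<'E'
from h import *
im,p=shot("wrist","w12");print(robot.state()["position"],robot.state()["gripper_width"])
shot("scene","s12");shot("side","d12")
g=cv2.cvtColor(im,cv2.COLOR_BGR2GRAY)
c=cv2.HoughCircles(cv2.medianBlur(g,3)[120:290,230:420],cv2.HOUGH_GRADIENT,1,50,param1=80,param2=18,minRadius=25,maxRadius=45);print(c)
for u,v,r in (c[0] if c is not None else []): print(plane(p,u+230,v+120,15))
E
```

```text
clock: 21.02
position: [432.4, 149.9, 135.1]
orientation: [0.002, 0.707, 0.707, 0.002]
force: [0.8, 1.5, 0.6]
gripper_width: 45.0
grip_force: 0.0
clock: 21.68
position: [594.9, 109.9, 129.8]
orientation: [-0.0, 0.707, 0.707, -0.0]
force: [-0.5, 0.5, 0.3]
gripper_width: 79.9
grip_force: 0.0
[594.76818927 110.14251977 130.34746893] 80.19887370003524
[[[88.5 88.5 33.8]]]
[592.7 108.7  15. ]
```

```bash
python3 - <<'E'
from h import *
s=cv2.imread("pics/s12.png");d=cv2.imread("pics/d12.png");w=cv2.imread("pics/w12.png")
z=np.hstack([cv2.resize(s[130:220,230:374],(400,250),interpolation=2),cv2.resize(d[170:270,240:400],(400,250),interpolation=2)])
cv2.imwrite("pics/v12.png",np.vstack([cv2.resize(w[60:,:],(640,340))[:, :].copy() if 0 else np.hstack([cv2.resize(w[60:],(640,340)),np.zeros((340,160,3),np.uint8)]),z]))
E
```

```text
(no output)
```

View pics/v12.png

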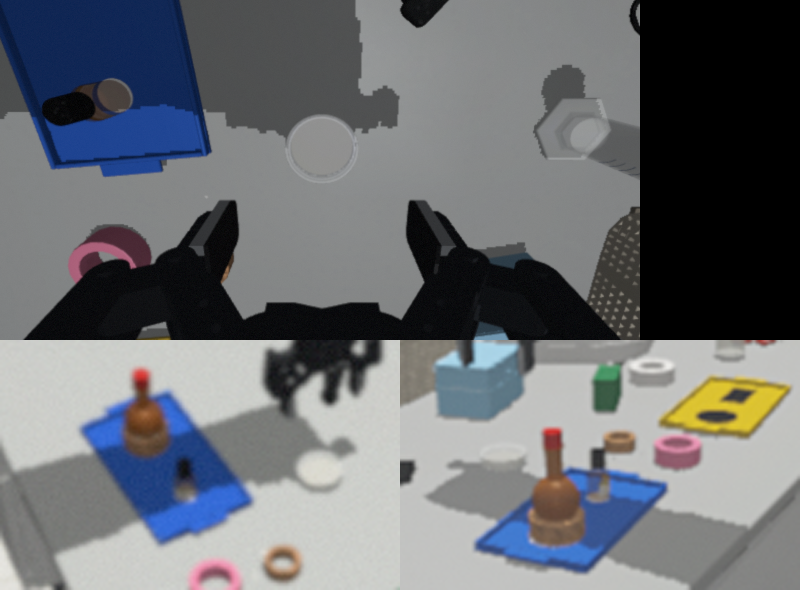

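The vial stands upright on the small disc and the flask is upright. The dish is centred between the fingers at about (322,209).

```bash
echo '[{"dx": -1.2,"dy": 1,"dz": 35,"aperture": 80},{"dz": 35,"aperture": 80},{"dz": 25,"aperture": 80},{"dz": 14,"aperture": 80},{"aperture": 80},{"aperture": 80},{"aperture": 80}]' > m.json && python3 -m handwheel m.json;echo '[{"dz": 2,"aperture": 80},{"aperture": 80},{"aperture": 50},{"aperture": 50},{"aperture": 50},{"aperture": 50},{"aperture": 50},{"aperture": 50}]' > m.json && python3 -m handwheel m.json 25
```

```text
clock: 22.42
position: [597.8, 108.7, 23.7]
orientation: [0.001, 0.707, 0.707, 0.001]
force: [0.8, 0.6, 0.3]
gripper_width: 79.8
grip_force: 0.0
clock: 23.08
position: [596.9, 108.6, 20.2]
orientation: [0.0, 0.707, 0.707, 0.0]
force: [-1.6, 0.6, 4.7]
gripper_width: 52.4
grip_force: 25.9
```

```bash
echo '[{"dz": -8,"aperture": 50},{"dz": -25,"aperture": 50},{"dz": -35,"aperture": 50},{"dz": -30,"aperture": 50},{"aperture": 50},{"aperture": 50}]' > m.json && python3 -m handwheel m.json;python3 - <<'E'
from h import *
im,p=cv2.imread("pics/w6.png"),load("w6")
H=cv2.cvtColor(im,cv2.COLOR_BGR2HSV)
bl=((H[...,2]<75)&(H[...,1]<140)).astype(np.uint8);n,l,st,c=cv2.connectedComponentsWithStats(bl)
for u,v in((187,138),(207,232)):
    k=l[v,u];print(st[k],c[k],plane(p,*c[k],4))
    if v>200:
        cn=cv2.findContours((l==k).astype(np.uint8),0,1)[0][0]
        for q in cv2.boxPoints(cv2.minAreaRect(cn)): print(plane(p,*q,4))
print(disc(im,p,(150,100,225,175),lambda H:(H[...,2]<75)&(H[...,1]<140),4,172))
g=((H[...,0]>55)&(H[...,0]<95)&(H[...,1]>80)).astype(np.uint8);n,l,st,c=cv2.connectedComponentsWithStats(g);k=l[140,368];print(st[k])
cn=cv2.findContours((l==k).astype(np.uint8),0,1)[0][0]
for q in cv2.approxPolyDP(cn,4,True)[:,0]: print("carton",q,plane(p,*q,50),plane(p,*q,0))
E
```

```text
clock: 23.58
position: [598.1, 108.6, 120.1]
orientation: [0.002, 0.707, 0.707, 0.002]
force: [0.7, -1.0, -1.1]
gripper_width: 52.1
grip_force: 26.4
[ 157  109   60   60 2792] [186.73961318 138.26647564] [ 423.4 -164.8    4. ]
[   34   202   606   198 44749] [354.80464368 341.40023241] [ 595.2 -407.3    4. ]
[ 258. -230.    4.]
[ 881.  -230.5    4. ]
[ 957.4 -492.3    4. ]
[ 186.9 -494.     4. ]
(array([ 423.4, -165.6]), 28.9)
[ 332   82   67   93 3582]
carton [372  82] [ 595.6 -116.2   50. ] [ 602.9 -113.2    0. ]
carton [332  99] [ 564.  -128.9   50. ] [ 565.4 -128.3    0. ]
carton [363 174] [ 591.4 -190.4   50. ] [ 597.9 -201.3    0. ]
carton [398 160] [ 620.8 -178.3   50. ] [ 632.8 -186.9    0. ]
```

```bash
echo '[{"dx": -27.4,"dy": -17.4,"aperture": 50},{"dx": -27.4,"dy": -17.4,"aperture": 50},{"dx": -27.4,"dy": -17.4,"aperture": 50},{"dx": -27.4,"dy": -17.4,"aperture": 50},{"dx": -27.4,"dy": -17.4,"aperture": 50},{"dx": -27.4,"dy": -17.4,"aperture": 50},{"dx": -27.4,"dy": -17.4,"aperture": 50},{"dx": -27.4,"dy": -17.4,"aperture": 50}]' > m.json && python3 -m handwheel m.json;echo '[{"dx": -27.4,"dy": -17.4,"aperture": 50},{"dx": -27.4,"dy": -17.4,"aperture": 50},{"aperture": 50},{"aperture": 50},{"aperture": 50},{"aperture": 50},{"aperture": 50},{"aperture": 50}]' > m.json && python3 -m handwheel m.json;python3 - <<'E'
from h import *
im,p=shot("wrist","w13");print(robot.state()["position"])
H=cv2.cvtColor(im,cv2.COLOR_BGR2HSV);g=((H[...,2]<75)&(H[...,1]<140));print([ (v,np.where(g[v,260:385])[0][[0,-1]]+260) for v in range(150,240,8) if g[v,260:385].any()])
print(disc(im,p,(260,140,385,230),lambda H:(H[...,2]<75)&(H[...,1]<140),4,200))
E
```

```text
clock: 24.25
position: [455.6, -111.2, 116.0]
orientation: [-0.001, 0.707, 0.707, -0.0]
force: [1.0, -0.4, 0.1]
gripper_width: 52.1
grip_force: 26.5
clock: 24.92
position: [422.8, -164.5, 117.1]
orientation: [-0.0, 0.707, 0.708, 0.0]
force: [0.0, -0.0, -0.3]
gripper_width: 52.1
grip_force: 26.5
[ 422.80770249 -164.6359349   117.20487452]
[(174, array([318, 325])), (182, array([299, 345])), (190, array([292, 352])), (198, array([288, 356])), (206, array([286, 357])), (214, array([286, 357])), (222, array([289, 354]))]
(array([ 423.2, -165.7]), 28.7)
```

```bash
echo '[{"dx": -1,"dy": 0.4,"dz": 30,"aperture": 50},{"dz": 30,"aperture": 50},{"dz": 20,"aperture": 50},{"dz": 8,"aperture": 50},{"aperture": 50},{"aperture": 50},{"aperture": 50},{"aperture": 50}]' > m.json && python3 -m handwheel m.json;echo '[{"dz": 1,"aperture": 50},{"aperture": 50},{"dz": 1,"aperture": 50},{"aperture": 50},{"aperture": 50},{"aperture": 50}]' > m.json && python3 -m handwheel m.json
```

```text
clock: 25.63
position: [423.9, -167.1, 31.0]
orientation: [0.001, 0.707, 0.707, 0.0]
force: [-0.7, -1.5, -0.0]
gripper_width: 52.0
grip_force: 26.5
clock: 26.13
position: [422.9, -166.4, 27.3]
orientation: [0.0, 0.707, 0.707, 0.0]
force: [-0.9, 0.8, -0.3]
gripper_width: 52.2
grip_force: 26.5
```

```bash
echo '[{"dx": 0.5,"dz": 1,"aperture": 50},{"aperture": 50},{"dz": 1,"aperture": 50},{"aperture": 50},{"aperture": 50},{"aperture": 50}]' > m.json && python3 -m handwheel m.json;echo '[{"dz": 1,"aperture": 50},{"aperture": 50},{"aperture": 50},{"aperture": 50}]' > m.json && python3 -m handwheel m.json
```

```text
clock: 26.63
position: [422.9, -165.9, 25.3]
orientation: [0.0, 0.707, 0.707, 0.0]
force: [-0.6, -1.3, -0.2]
gripper_width: 52.3
grip_force: 26.5
clock: 26.97
position: [422.9, -165.8, 24.3]
orientation: [0.0, 0.707, 0.707, 0.0]
force: [0.7, -1.5, -1.1]
gripper_width: 52.3
grip_force: 26.5
```

```bash
echo '[{"dz": 1,"aperture": 50},{"aperture": 50},{"aperture": 50},{"aperture": 50}]' > m.json && python3 -m handwheel m.json
```

```text
clock: 27.3
position: [423.0, -165.9, 24.1]
orientation: [0.0, 0.707, 0.707, -0.0]
force: [-3.8, 2.5, 8.5]
gripper_width: 51.9
grip_force: 27.3
```

```bash
echo '[{"aperture": 68},{"aperture": 68},{"aperture": 68},{"dz": -20,"aperture": 68},{"dz": -40,"aperture": 68},{"dz": -40,"aperture": 68},{"dz": -20,"aperture": 68}]' > m.json && python3 -m handwheel m.json;echo '[{"aperture": 68},{"aperture": 68},{"aperture": 68}]' > m.json && python3 -m handwheel m.json;python3 - <<'E'
from h import *
im,p=shot("wrist","w14");print(robot.state()["position"])
E
echo '[{"dx": 2.5,"dy": 34,"aperture": 60},{"dx": 2.5,"dy": 34,"aperture": 60},{"dx": 2.5,"dy": 34,"aperture": 60},{"dx": 2.5,"dy": 34,"aperture": 60},{"dx": 2.5,"dy": 34,"aperture": 60},{"wz": -0.1,"aperture": 60},{"wz": -0.1,"aperture": 60},{"wz": -0.1,"aperture": 60}]' > m.json && python3 -m handwheel m.json;echo '[{"wz": -0.09,"aperture": 60},{"aperture": 60},{"aperture": 60},{"aperture": 60},{"aperture": 60}]' > m.json && python3 -m handwheel m.json;python3 - <<'E'
from h import *
im,p=shot("wrist","w15");print(robot.state()["position"],robot.state()["orientation"])
H=cv2.cvtColor(im,cv2.COLOR_BGR2HSV)
g=((H[...,0]>55)&(H[...,0]<95)&(H[...,1]>80)).astype(np.uint8);n,l,st,c=cv2.connectedComponentsWithStats(g);k=1+np.argmax(st[1:,4]);print(st[k])
cn=cv2.findContours((l==k).astype(np.uint8),0,1)[0][0]
for q in cv2.approxPolyDP(cn,4,True)[:,0]: print("carton",q,plane(p,*q,50),plane(p,*q,0))
# dish on disc
im,p=cv2.imread("pics/w14.png"),load("w14")
g=cv2.cvtColor(im,cv2.COLOR_BGR2GRAY)
c=cv2.HoughCircles(cv2.medianBlur(g,3)[130:290,230:420],cv2.HOUGH_GRADIENT,1,50,param1=80,param2=18,minRadius=22,maxRadius=48);print(c)
for u,v,r in (c[0] if c is not None else []): print(plane(p,u+230,v+130,19))
crop=np.vstack([cv2.resize(im[120:300,200:450],(600,432)),]);cv2.imwrite("pics/v14.png",crop)
h=cv2.cvtColor(im,cv2.COLOR_BGR2HSV)
for v in range(160,270,6): print(v,[int(x) for x in h[v,270:375:5,2]],[int(x) for x in h[v,270:375:15,1]])
E
```

```text
clock: 27.88
position: [423.9, -166.6, 147.6]
orientation: [0.002, 0.707, 0.707, 0.0]
force: [-0.4, -1.9, 1.7]
gripper_width: 68.3
grip_force: 0.0
clock: 28.13
position: [422.6, -165.7, 142.5]
orientation: [-0.0, 0.707, 0.707, -0.0]
force: [-0.8, -0.8, 0.4]
gripper_width: 68.1
grip_force: 0.0
[ 422.31384255 -165.44657713  141.9673343 ]
clock: 28.85
position: [592.3, -152.6, 140.5]
orientation: [-0.002, 0.591, 0.806, -0.0]
force: [-0.0, -0.1, 0.2]
gripper_width: 60.2
grip_force: 0.0
clock: 29.27
position: [592.6, -153.3, 142.9]
orientation: [-0.0, 0.558, 0.83, -0.0]
force: [0.2, -0.3, -0.6]
gripper_width: 60.0
grip_force: 0.0
[ 592.7352569  -153.34109016  143.11073511] [-9.24259604e-05  5.57391518e-01  8.30249774e-01  3.81070713e-06]
[ 297  159   49   99 4547]
carton [302 159] [ 564.8 -119.1   50. ] [ 565.1 -128.3    0. ]
carton [297 170] [ 564.4 -127.7   50. ] [ 564.5 -138.8    0. ]
carton [300 257] [ 590.6 -190.4   50. ] [ 596.8 -215.9    0. ]
carton [342 257] [ 620.5 -178.2   50. ] [ 633.6 -200.9    0. ]
carton [341 160] [ 590.2 -109.5   50. ] [ 596.3 -116.5    0. ]
[[[91.5 68.5 33
[... 1932 characters left out ...]
, 159, 160, 159, 159, 159, 159, 159, 159, 160, 161, 160, 160, 159, 160, 160, 160, 160, 159] [172, 168, 170, 170, 169, 172, 167]
250 [157, 157, 157, 158, 158, 158, 158, 158, 158, 159, 160, 159, 158, 159, 160, 159, 160, 157, 159, 158, 159] [171, 169, 169, 172, 169, 170, 172]
256 [157, 157, 157, 156, 158, 156, 158, 158, 158, 159, 158, 158, 159, 158, 159, 158, 158, 157, 158, 158, 159] [169, 172, 171, 168, 168, 169, 169]
262 [156, 156, 156, 158, 157, 157, 157, 158, 159, 158, 158, 157, 158, 156, 156, 133, 158, 157, 157, 158, 158] [172, 169, 171, 171, 171, 171, 172]
268 [156, 156, 156, 156, 156, 156, 158, 157, 73, 26, 28, 26, 28, 26, 26, 26, 157, 158, 158, 158, 157] [172, 172, 169, 29, 27, 20, 171]
```

```bash
echo '[{"dz": 35,"aperture": 60},{"dz": 35,"aperture": 60},{"dz": 25,"aperture": 60},{"dz": 15,"aperture": 60},{"aperture": 60},{"aperture": 60},{"aperture": 60}]' > m.json && python3 -m handwheel m.json;echo '[{"aperture": 30},{"aperture": 30},{"aperture": 30},{"aperture": 30},{"aperture": 30},{"aperture": 30}]' > m.json && python3 -m handwheel m.json 30; python3 - <<'E'
from h import *
p=load("w14");print("dish -y edge->centre",plane(p,322,235,19)[1]+28.5, "base +y edge->centre", plane(p,322,170.5,4)[1]-27.5)
im,p=cv2.imread("pics/w6.png"),load("w6");H=cv2.cvtColor(im,cv2.COLOR_BGR2HSV)
m=((H[...,2]<75)&(H[...,1]<140)).astype(np.uint8);m[:195]=0;m[268:]=0;m[:,:180]=0;m[:,235:]=0
n,l,st,c=cv2.connectedComponentsWithStats(m);k=l[225,207];print(st[k])
cn=cv2.findContours((l==k).astype(np.uint8),0,1)[0][0]
for q in cv2.approxPolyDP(cn,4,True)[:,0]: print(q,plane(p,*q,4))
E
```

```text
clock: 29.9
position: [593.8, -153.8, 35.0]
orientation: [0.001, 0.557, 0.831, 0.0]
force: [-0.2, -0.6, 0.2]
gripper_width: 60.0
grip_force: 0.0
clock: 30.4
position: [594.0, -153.9, 35.1]
orientation: [0.001, 0.557, 0.831, 0.0]
force: [-0.2, 0.8, 6.2]
gripper_width: 34.6
grip_force: 31.3
dish -y edge->centre -165.3 base +y edge->centre -168.3
[ 185  202   50   66 1976]
[185 205] [ 412.4 -233.4    4. ]
[198 261] [ 418.1 -298.7    4. ]
[228 260] [ 451.4 -297.5    4. ]
[226 267] [ 448.3 -306.2    4. ]
[234 267] [ 457.3 -306.2    4. ]
[217 202] [ 446.1 -230.1    4. ]
```

```bash
echo '[{"dz": -10,"aperture": 30},{"dz": -30,"aperture": 30},{"dz": -35,"aperture": 30},{"dz": -25,"aperture": 30},{"wz": 0.1,"aperture": 30},{"wz": 0.1,"aperture": 30},{"wz": 0.1,"aperture": 30},{"aperture": 30}]' > m.json && python3 -m handwheel m.json;echo '[{"dx": -19.4,"dy": -34,"aperture": 30},{"dx": -19.4,"dy": -34,"aperture": 30},{"dx": -19.4,"dy": -34,"aperture": 30},{"dx": -19.4,"dy": -34,"aperture": 30},{"dx": -19.4,"dy": -34,"aperture": 30},{"aperture": 30},{"aperture": 30},{"aperture": 30}]' > m.json && python3 -m handwheel m.json;echo '[{"aperture": 30},{"aperture": 30},{"aperture": 30}]' > m.json && python3 -m handwheel m.json;python3 - <<'E'
from h import *
p=load("w6")
for a,b in (((103,82),(160,288)),((242,70),(273,278)),((103,82),(242,70))): 
    A,B=plane(p,*a,12),plane(p,*b,12);print(A,B,(B-A)[0]/abs((B-A)[1]+1e-9),(B-A)[1]/(B-A)[0])
im,p=shot("wrist","w16");s=robot.state();print(s["position"],s["orientation"],2*np.arctan2(s["orientation"][2],s["orientation"][1])-np.pi/2)
for n in("scene","side"):shot(n,n[0]+"16")
cv2.imwrite("pics/v16.png",im)
H=cv2.cvtColor(im,cv2.COLOR_BGR2HSV);m=(H[...,0]>15)&(H[...,0]<35)&(H[...,1]>100)
# tray edges
for v in range(120,300,20):
    x=np.where(m[v])[0]; print(v,x[[0,-1]] if len(x) else None, plane(p,x[0],v,12) if len(x) else "", plane(p,x[-1],v,12) if len(x) else "")
E
```

```text
clock: 31.07
position: [593.0, -153.4, 134.4]
orientation: [0.0, 0.676, 0.737, 0.0]
force: [-0.6, -0.0, -0.3]
gripper_width: 34.6
grip_force: 30.5
clock: 31.73
position: [432.6, -265.4, 133.9]
orientation: [0.0, 0.674, 0.739, 0.0]
force: [0.8, 0.5, -0.2]
gripper_width: 34.5
grip_force: 30.7
clock: 31.98
position: [433.0, -264.5, 133.3]
orientation: [-0.0, 0.674, 0.739, 0.0]
force: [-0.1, 0.5, -0.3]
gripper_width: 34.6
grip_force: 30.7
[ 358.6 -114.3   12. ] [ 375.7 -327.7   12. ] 0.08013120899756372 -12.479532163742714
[ 484.3 -103.8   12. ] [ 501.6 -315.5   12. ] 0.08171941426585608 -12.236994219653171
[ 358.6 -114.3   12. ] [ 484.3 -103.8   12. ] 11.971428570288435 0.08353221957040574
[ 432.87093046 -264.5944448   133.19813962] [-1.30925009e-04  6.73889288e-01  7.38832326e-01  6.94993512e-05] 0.09187563698382983
120 [235 405] [ 362.2 -203.6   12. ] [ 490.2 -191.9   12. ]
140 [237 403] [ 363.8 -218.4   12. ] [ 491.2 -206.8   12. ]
160 [239 401] [ 365.5 -233.8   12. ] [ 492.3 -222.2   12. ]
180 [241 400] [ 367.2 -249.9   12. ] [ 494.2 -238.2   12. ]
200 [242 398] [ 368.2 -266.6   12. ] [ 495.4 -255.    12. ]
220 [244 397] [ 370.1 -284.    12. ] [ 497.5 -272.4   12. ]
240 [246 395] [ 372.1 -302.1   12. ] [ 498.7 -290.5   12. ]
260 [247 394] [ 373.3 -321.1   12. ] [ 500.9 -309.4   12. ]
280 None
```

View pics/v16.png

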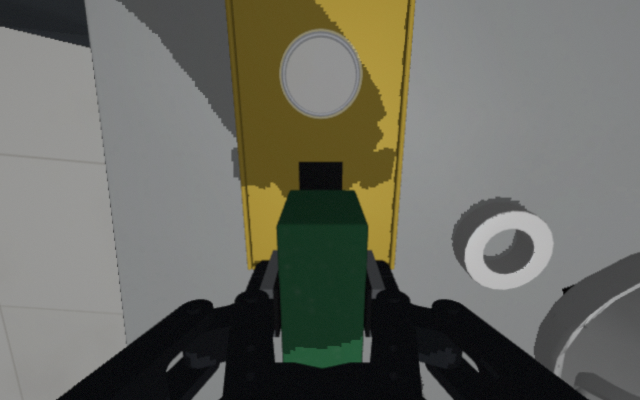

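The carton is held upright. The rectangle's far edge is at v≈162 and its sides at u≈299–343; the dish sits on its disc at (321,74), hiding it.

```bash
python3 - <<'E'
from h import *
im,p=cv2.imread("pics/w16.png"),load("w16")
H=cv2.cvtColor(im,cv2.COLOR_BGR2HSV);m=(H[...,2]<75)&(H[...,1]<140);m[:,:280]=0;m[:,360:]=0
for v in (158,160,161,162,164,170,180,188):
    x=np.where(m[v])[0]
    if len(x): print(v,x[0],x[-1],plane(p,x[0]-.5,v,4),plane(p,x[-1]+.5,v,4))
y=.09;ex=np.array([np.cos(y),np.sin(y)]);ey=np.array([-np.sin(y),np.cos(y)])
x=np.where(m[170])[0];L,R=plane(p,x[0]-.5,170,4)[:2],plane(p,x[-1]+.5,170,4)[:2];T=plane(p,321,161.5,4)[:2]
mid=(L+R)/2;c=ex*(mid@ex)+ey*(T@ey-35);print("rect centre",c)
print("carton top edges",[plane(p,u,225,104)[:2]@ex for u in (277,367)],plane(p,322,363,104)[:2]@ey, "tcp",np.array([432.9,-264.6])@ex,np.array([432.9,-264.6])@ey)
E
```

```text
162 304 341 [ 415.7 -232.2    4. ] [ 446.5 -229.4    4. ]
164 299 341 [ 411.8 -234.2    4. ] [ 446.7 -231.     4. ]
170 300 341 [ 412.9 -239.1    4. ] [ 447.3 -236.     4. ]
180 300 341 [ 413.5 -247.5    4. ] [ 448.2 -244.3    4. ]
188 300 340 [ 414.  -254.4    4. ] [ 448.1 -251.2    4. ]
rect centre [ 432.61305434 -265.39739368]
carton top edges [np.float64(384.52984766953347), np.float64(431.9252944292511)] -374.72060772534013 tcp 407.3660740030986 -302.4375171027927
```

```bash
echo '[{"dx": -1,"dy": -0.3,"dz": 30,"aperture": 30},{"dz": 30,"aperture": 30},{"dz": 20,"aperture": 30},{"dz": 10,"aperture": 30},{"aperture": 30},{"aperture": 30},{"aperture": 30},{"aperture": 30}]' > m.json && python3 -m handwheel m.json;echo '[{"dz": 1,"aperture": 30},{"aperture": 30},{"dz": 1,"aperture": 30},{"aperture": 30},{"aperture": 30},{"aperture": 30}]' > m.json && python3 -m handwheel m.json
```

```text
clock: 32.8
position: [432.9, -267.1, 45.0]
orientation: [0.001, 0.675, 0.738, -0.0]
force: [0.2, -0.4, -1.2]
gripper_width: 34.5
grip_force: 30.7
clock: 33.3
position: [432.1, -266.3, 41.3]
orientation: [-0.0, 0.675, 0.738, 0.0]
force: [0.0, 0.7, -0.0]
gripper_width: 34.5
grip_force: 30.6
```

```bash
echo '[{"dx": 0.5,"dz": 1,"aperture": 30},{"aperture": 30},{"aperture": 30},{"aperture": 30}]' > m.json && python3 -m handwheel m.json;echo '[{"dz": 1,"aperture": 30},{"aperture": 30},{"aperture": 30},{"aperture": 30}]' > m.json && python3 -m handwheel m.json
```

```text
clock: 33.63
position: [432.0, -265.7, 40.3]
orientation: [-0.0, 0.675, 0.738, 0.0]
force: [-0.3, -0.2, -0.7]
gripper_width: 34.5
grip_force: 30.6
clock: 33.97
position: [432.0, -265.8, 39.3]
orientation: [0.0, 0.675, 0.738, 0.0]
force: [-0.7, -0.5, -0.8]
gripper_width: 35.0
grip_force: 30.6
```

```bash
echo '[{"dz": 1,"aperture": 30},{"aperture": 30},{"aperture": 30},{"aperture": 30}]' > m.json && python3 -m handwheel m.json
```

```text
clock: 34.3
position: [432.1, -265.8, 39.1]
orientation: [0.0, 0.675, 0.738, -0.0]
force: [-2.6, 2.4, 7.8]
gripper_width: 34.6
grip_force: 31.6
```

Contact. I'll release, rise, back off and check the result numerically (the picture quota is used up).

```bash
echo '[{"aperture": 58},{"aperture": 58},{"aperture": 58},{"dz": -20,"aperture": 58},{"dz": -40,"aperture": 58},{"dz": -40,"aperture": 58},{"dz": -40,"aperture": 58},{"dz": -20,"aperture": 58}]' > m.json && python3 -m handwheel m.json;echo '[{"dx": 30,"aperture": 58},{"dx": 30,"aperture": 58},{"aperture": 58},{"aperture": 58},{"aperture": 58}]' > m.json && python3 -m handwheel m.json;python3 - <<'E'
from h import *
im,p=shot("wrist","w17");print(robot.state()["position"])
H=cv2.cvtColor(im,cv2.COLOR_BGR2HSV)
g=((H[...,0]>55)&(H[...,0]<95)&(H[...,1]>80)).astype(np.uint8);n,l,st,c=cv2.connectedComponentsWithStats(g);k=1+np.argmax(st[1:,4])
cn=cv2.findContours((l==k).astype(np.uint8),0,1)[0][0]
for q in cv2.approxPolyDP(cn,3,True)[:,0]: print("carton",q,plane(p,*q,54),plane(p,*q,4))
m=((H[...,2]<75)&(H[...,1]<140)).astype(np.uint8);n,l,st,c=cv2.connectedComponentsWithStats(m)
print("black left:",[(list(map(int,st[k])),plane(p,*c[k],4)) for k in range(1,n) if st[k,4]>8 and 200<c[k][0]<440])
for n_ in("scene","side"):shot(n_,n_[0]+"17")
a,b=cv2.imread("pics/scene0.png"),cv2.imread("pics/s17.png");d0,d1=cv2.imread("pics/side0.png"),cv2.imread("pics/d17.png")
print("washer diff",np.abs(a[82:125,270:292].astype(int)-b[82:125,270:292]).mean(),np.abs(d0[205:290,195:228].astype(int)-d1[205:290,195:228]).mean(),"beaker",np.abs(a[305:335,408:436].astype(int)-b[305:335,408:436]).mean())
v=load("s9");s=b
H=cv2.cvtColor(s,cv2.COLOR_BGR2HSV);r=((H[...,0]<4)|(H[...,0]>172))&(H[...,1]>150);r[:,:260]=0;r[:,300:]=0;r[200:]=0;ys,xs=np.where(r);print("stopper px",xs.mean(),ys.mean(),"->",plane(v,xs.mean(),ys.mean(),114))
mm=s[:,:,:].max(2)<60;mm[:180]=0;mm[:,:280]=0;mm[:160]=0
mm=np.zeros(s.shape[:2],bool);mm[165:195,285:310]=s[165:195,285:310].max(2)<70;ys,xs=np.where(mm);print("vialcap",len(xs),xs.mean(),ys.mean(),plane(v,xs.mean(),ys.mean(),55))
E
```

```text
clock: 34.97
position: [433.0, -266.7, 203.4]
orientation: [0.003, 0.675, 0.738, -0.0]
force: [0.2, 0.0, 0.5]
gripper_width: 58.1
grip_force: 0.0
clock: 35.38
position: [426.8, -206.2, 198.2]
orientation: [0.0, 0.674, 0.738, -0.0]
force: [0.9, -0.6, 0.1]
gripper_width: 57.8
grip_force: 0.0
[ 426.6827044  -206.47575434  198.14339654]
carton [307 206] [ 414.9 -216.3   54. ] [ 413.9 -233.     4. ]
carton [305 284] [ 419.  -296.7   54. ] [ 418.8 -328.2    4. ]
carton [338 286] [ 451.4 -296.    54. ] [ 457.2 -327.4    4. ]
carton [337 207] [ 442.  -214.9   54. ] [ 446.  -231.2    4. ]
black left: [([294, 114, 52, 19, 108], array([ 418.5, -142.5,    4. ])), ([324, 205, 6, 2, 9], array([ 434.5, -230.6,    4. ])), ([335, 205, 6, 18, 22], array([ 448. , -238.1,    4. ])), ([304, 206, 8, 17, 26], array([ 413.4, -240.7,    4. ])), ([44, 253, 596, 147, 40469], array([ 493. , -405.8,    4. ])), ([339, 278, 2, 6, 9], array([ 458. , -320.3,    4. ]))][ WARN:0@2.343] global loadsave.cpp:275 findDecoder imread_('pics/d17.png'): can't open/read file: check file path/integrity
Traceback (most recent call last):
TypeError: 'NoneType' object is not subscriptable
```

```bash
python3 - <<'E'
from h import *
v=load("s17");a,b=cv2.imread("pics/scene0.png"),cv2.imread("pics/s17.png");d0,d1=cv2.imread("pics/side0.png"),cv2.imread("pics/s17.png")
d1=robot.snapshot("side");b=robot.snapshot("scene");v=robot.camera_params("scene")
f=lambda x,y:np.abs(x.astype(int)-y).mean().round(1)
print("washer",f(a[82:125,270:292],b[82:125,270:292]),f(d0[205:290,195:228],d1[205:290,195:228]),"beaker",f(a[305:335,408:436],b[305:335,408:436]))
H=cv2.cvtColor(b,cv2.COLOR_BGR2HSV);r=((H[...,0]<4)|(H[...,0]>172))&(H[...,1]>150);r[:,:260]=0;r[:,300:]=0;r[200:]=0;ys,xs=np.where(r);print("stopper",len(xs),plane(v,xs.mean(),ys.mean(),114) if len(xs) else 0)
m=np.zeros(b.shape[:2],bool);m[165:195,285:310]=b[165:195,285:310].max(2)<70;ys,xs=np.where(m);print("vialcap",len(xs),plane(v,xs.mean(),ys.mean(),57) if len(xs) else 0)
E
```

```text
washer 83.7 0.7 beaker 13.5
stopper 21 [424.  257.4 114. ]
vialcap 14 [426.5 142.3  57. ]
```

```bash
python3 - <<'E'
from h import *
a=cv2.imread("pics/scene0.png");d0=cv2.imread("pics/side0.png");d1=robot.snapshot("side");b=robot.snapshot("scene");s12=cv2.imread("pics/s12.png");d12=cv2.imread("pics/d12.png")
f=lambda x,y:np.abs(x.astype(int)-y).mean().round(1)
for n,x in(("s9",cv2.imread("pics/s9.png")),("s12",s12),("now",b)): print(n,"washer",f(a[82:125,270:292],x[82:125,270:292]),"beaker",f(a[305:335,408:436],x[305:335,408:436]))
print("side beaker",f(d0[158:180,366:382],d1[158:180,366:382]))
print("side vial/flask vs s12",f(d12[210:250,300:345],d1[210:250,300:345]),"scene vial",f(s12[165:195,285:310],b[165:195,285:310]))
g=lambda x:cv2.cvtColor(x,6)[300:340,400:445]
A,B=g(a).astype(np.float32),g(b).astype(np.float32);print("beaker shift px",cv2.phaseCorrelate(A,B,cv2.createHanningWindow(A.shape[::-1],5)),A.mean(),B.mean())
W=cv2.imread("pics/w17.png");p=load("w17");H=cv2.cvtColor(W,cv2.COLOR_BGR2HSV)
E
```

```text
s9 washer 8.3 beaker 8.3
s12 washer 1.7 beaker 1.5
now washer 83.7 beaker 13.5
side beaker 49.1
side vial/flask vs s12 13.1 scene vial 42.6
beaker shift px ((0.6256530852057018, -0.08966721898815777), 0.8585555076599121) 79.03445 84.174255
```

```bash
echo '[{"wz": 0.09,"aperture": 85},{"dx": 29.5,"dy": 24.8,"dz": -7.2,"aperture": 85},{"dx": 29.5,"dy": 24.8,"dz": -7.2,"aperture": 85},{"dx": 29.5,"dy": 24.8,"dz": -7.2,"aperture": 85},{"dx": 29.5,"dy": 24.8,"dz": -7.2,"aperture": 85},{"dx": 29.5,"dy": 24.8,"dz": -7.2,"aperture": 85},{"dx": 29.5,"dy": 24.8,"dz": -7.2,"aperture": 85},{"dx": 29.5,"dy": 24.8,"dz": -7.2,"aperture": 85}]' > m.json && python3 -m handwheel m.json;echo '[{"aperture": 85},{"aperture": 85},{"aperture": 85},{"aperture": 85}]' > m.json && python3 -m handwheel m.json;python3 - <<'E'
from h import *
a=cv2.imread("pics/scene0.png");d0=cv2.imread("pics/side0.png");d1=robot.snapshot("side");b=robot.snapshot("scene");s12=cv2.imread("pics/s12.png")
f=lambda x,y:np.abs(x.astype(int)-y).mean().round(1)
print("washer",f(a[82:125,270:292],b[82:125,270:292]),f(d0[205:290,195:228],d1[205:290,195:228]),"beaker",f(a[305:335,408:436],b[305:335,408:436]),f(d0[158:180,366:382],d1[158:180,366:382]))
v=robot.camera_params("scene");sd=robot.camera_params("side")
def dark(x): 
    m=np.zeros(x.shape[:2],bool);r=x[165:195,285:310];m[165:195,285:310]=(r.max(2)<75);ys,xs=np.where(m);return len(xs),xs.mean(),ys.mean()
print("vialcap s12/now",dark(s12),dark(b))
h=cv2.cvtColor(b,cv2.COLOR_BGR2HSV)
def red(x,u0,v0,u1,v1):
    H=cv2.cvtColor(x,cv2.COLOR_BGR2HSV);r=((H[...,0]<5)|(H[...,0]>170))&(H[...,1]>140);m=np.zeros_like(r);m[v0:v1,u0:u1]=r[v0:v1,u0:u1];ys,xs=np.where(m);return len(xs),xs.mean().round(1),ys.mean().round(1)
s9=cv2.imread("pics/s9.png")
print("stopper s9/s12/now",*(red(x,260,130,300,200) for x in(s9,s12,b)))
E
```

```text
clock: 36.4
position: [601.3, 2.1, 248.9]
orientation: [0.0, 0.707, 0.707, 0.0]
force: [0.0, -1.0, -0.7]
gripper_width: 85.2
grip_force: 0.0
clock: 36.73
position: [599.7, -0.4, 248.5]
orientation: [-0.0, 0.708, 0.707, -0.0]
force: [-0.2, 0.5, -0.2]
gripper_width: 85.0
grip_force: 0.0
washer 1.9 0.6 beaker 1.7 6.5
vialcap s12/now (38, np.float64(296.0), np.float64(176.68421052631578)) (27, np.float64(296.0), np.float64(177.44444444444446))
stopper s9/s12/now (20, np.float64(280.5), np.float64(144.0)) (23, np.float64(280.4), np.float64(143.6)) (25, np.float64(280.4), np.float64(143.9))
```

Everything is in place and the bystanders haven't moved, so I'm handing in.

```bash
python3 -c "
from bench import robot
print(robot.hand_in())"
```

```text
the job is handed in; nothing more can be done
None
```

Both kits are made up in the order asked and handed in at about 37 s; the last camera checks showed every item in place and the wash bottle and beaker unmoved, but the judge returned no verdict.

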